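# Spread heaped castings over the inspection tray

## Robot

A 6-joint arm with a two-finger parallel gripper is mounted at the origin on the work surface. World frame = base frame: x ahead of the robot, y to its left, z up, the work surface at z = 0. Lengths are in m, angles in rad, forces in N, time in s.
With the tool pointing down it reaches from about 0.375 to 0.9 m from the base axis. Payload 3.1 kg.
Tool frame: the origin (TCP) lies at the centre of the arm's flange, where the gripper is bolted on; the fingertips stand 173 mm ahead of it and the grasp point (between the pads) lies 155 mm ahead of it (tip_extent is the distance from the TCP to the fingertips, in m); z points along the fingers, y is the direction in which the jaws open and shut (so a half turn about z gives the same grasp; the last joint's range is limited). The gripper opens to 85 mm and grips with 20 to 120 N. Pads are 22 mm wide; open, the fingers measure 114 mm over their backs; the gripper's body (76 mm by 85 mm) begins 54 mm behind the grasp point. The pads swing forward as they close: fully open they stand 13 mm farther back than shut.
Start: joints at [1.083, 0.527, 1.433, -0, 1.181, -0.178], TCP at [0.191, 0.595, 0.405] pointing down, gripper open.
Joint ranges: [-3.08, 3.08], [-0.75, 2.2], [0.22, 2.44], [-1.43, 4.57], [0, 2.65], [-2.85, 2.85]. Speed limits (rad/s): [2.79, 2.79, 3.14, 3.14, 3.14, 3.14].

## Interface

Orientations are given as a unit quaternion [x, y, z, w].
In Python, from station import sense, snapshot, sign_off, tip_extent gives the robot as it stands. The module is installed in compiled form; this text tells all that it offers.
- The arm moves only by the tool servo_tool, never from a script. Its argument "rows" is a list of rows, each a list of 3 entries, a list of its own where there are three numbers: the shift along the tool's x, y, z in mm, then the turn about the tool's z in degrees, then the opening, from -1 (shut) to 1 (fully open), so that 0 is half open. A call has 1 to 8 rows; each row is the pose to reach, as a shift and turn from the pose measured when the call began, along the tool's axes at that moment; what a row does not reach only later rows make up. A row lasts 1/10 s, in which the tool goes at most 50 mm and 8.59 degrees, less where a joint would pass 70% of its speed; a pose out of reach is approached as far as the arm can. A call with a gripper value outside its range is refused whole. The fingers move at their own pace and stop on an object; "force" is the grip in N (left out, the last holds). Time passes only in rows, so rows that repeat a pose let the fingers close. It gives the time, the measured TCP pose, the force and the opening at its end, in the units of the state.
- sense(): the state, without advancing time (a new reading comes with each control period).
- snapshot(name): name is "scene" or "top" or "wrist"; returns a dict with "image" (420x560x3 uint8, blue, green, red), "z_map" (420x560 float32, m along the optical axis (not along the pixel's ray), 0 where there is no reading), "vertical_fov" (degrees; the focal length in pixels is half the picture's height over the tangent of half this angle, whatever the lens; pixels are square), "cx", "cy" (the principal point, pixels), "cam_to_world" (4x4, takes a point from camera to world coordinates). Camera axes: x right, y down, z forward; pixel columns grow to the right and rows downward; lengths in m; the calibration is good to about 2 mm. The wrist camera is an equidistant fisheye: a pixel r from the principal point sees the ray r / f radians off the axis. A picture is of the moment at which its call begins.
- sign_off(): hands the job in, once; it reports no verdict.
The state is a dict: "t": time; "q": joint angles; "qd": joint speeds; "tau": joint torques, N m; "tcp_pos": TCP position; "tool_rot": TCP orientation; "force": force on the tool from outside, world axes, zero at the start; "ft_torque": the same for the moment, N m; "finger_gap": opening from 0.0 (shut) to 1.0 (fully open).
Only numpy, scipy, OpenCV 4.12 (cv2) and the standard library are available. Lean on these libraries where they do the work, as an engineer would, in place of code of your own. Each camera call takes 0.05 s, during which the arm holds its last target. There are 200 camera calls.

## Task

The cast housings have been left in a heap on the tray: spread them out for inspection so that all six lie flat on the tray floor in one layer, open side up, with at least 25 mm clear between neighbours. One of them lies open side down, so turn it over; set each one down under control, with none dropped, thrown or left to topple over on its own, and leave the other things on the bench where they are.

Things in the scene. Friction and masses are not known exactly. Their poses are not given: they have to be found in the camera images.
- tray: Low sheet-steel workpiece tray fixed to the table, inside 240 (its x) x 340 mm (its y), floor 4 mm thick, walls 4 mm thick, rim 23 mm above the table. Origin on the table under the tray's centre: the inner floor is at z = 4 mm, so a housing lying flat on it has its centre 22 mm above the table.
- a_center (a point): Centre of a cast aluminium housing, one of six alike: a box 58 (its x) x 64 (y) x 36 mm (z), 0.23 kg. One 58 x 64 face is open, a pocket 44 (x) x 50 (y) mm and 20 mm deep with 7 mm walls and small corner bosses; the opposite face is the flat closed back. +z points out of the open side: +z up is open side up.
- b_center (a point): Centre of a cast aluminium housing, one of six alike: a box 58 (its x) x 64 (y) x 36 mm (z), 0.23 kg. One 58 x 64 face is open, a pocket 44 (x) x 50 (y) mm and 20 mm deep with 7 mm walls and small corner bosses; the opposite face is the flat closed back. +z points out of the open side: +z up is open side up.
- c_center (a point): Centre of a cast aluminium housing, one of six alike: a box 58 (its x) x 64 (y) x 36 mm (z), 0.23 kg. One 58 x 64 face is open, a pocket 44 (x) x 50 (y) mm and 20 mm deep with 7 mm walls and small corner bosses; the opposite face is the flat closed back. +z points out of the open side: +z up is open side up.
- d_center (a point): Centre of a cast aluminium housing, one of six alike: a box 58 (its x) x 64 (y) x 36 mm (z), 0.23 kg. One 58 x 64 face is open, a pocket 44 (x) x 50 (y) mm and 20 mm deep with 7 mm walls and small corner bosses; the opposite face is the flat closed back. +z points out of the open side: +z up is open side up.
- e_center (a point): Centre of a cast aluminium housing, one of six alike: a box 58 (its x) x 64 (y) x 36 mm (z), 0.23 kg. One 58 x 64 face is open, a pocket 44 (x) x 50 (y) mm and 20 mm deep with 7 mm walls and small corner bosses; the opposite face is the flat closed back. +z points out of the open side: +z up is open side up.
- f_center (a point): Centre of a cast aluminium housing, one of six alike: a box 58 (its x) x 64 (y) x 36 mm (z), 0.23 kg. One 58 x 64 face is open, a pocket 44 (x) x 50 (y) mm and 20 mm deep with 7 mm walls and small corner bosses; the opposite face is the flat closed back. +z points out of the open side: +z up is open side up.
- finished_unit: Bystander, leave alone: a finished housing 58 x 64 mm with a grey cover and a shaft stub on top (55 mm high in all), standing on the table beside the tray. Origin 18 mm above the table.
- cup_stack: Bystander, leave alone: stack of four white plastic cups, 71 mm across, 151 mm high, beyond the far side of the tray. Origin at the centre of its underside.
- grease_pot: Bystander, leave alone: metal pot 84 mm across, 85 mm high, with a brush standing in it up to 150 mm high, beyond the far side of the tray. Origin at the centre of its underside.
- wrench: Bystander, leave alone: spanner 170 mm long lying on the table between the robot and the tray. Origin under its middle, length along its x axis.
- screwdriver: Bystander, leave alone: screwdriver 190 mm long lying on the table beside the tray. Origin under its middle, length along its x axis.
- bolt_tub: Bystander, leave alone: grey tub of bolts 100 x 75 mm, 40 mm high, on the table beside the tray. Origin at the centre of its underside.
- plug_gauge: Bystander, leave alone: steel plug gauge, a bar 120 mm long and 32 mm thick, lying on the table between the robot and the tray. Origin under its middle, length along its x axis.
- housing_a: The housing of a_center (same origin and axes). Five of the six start open side up, one open side down. Four lie on the tray floor side by side, only a few mm apart; two lie across the tops of those.
- housing_b: The housing of b_center (same origin and axes). Five of the six start open side up, one open side down. Four lie on the tray floor side by side, only a few mm apart; two lie across the tops of those.
- housing_c: The housing of c_center (same origin and axes). Five of the six start open side up, one open side down. Four lie on the tray floor side by side, only a few mm apart; two lie across the tops of those.
- housing_d: The housing of d_center (same origin and axes). Five of the six start open side up, one open side down. Four lie on the tray floor side by side, only a few mm apart; two lie across the tops of those.
- housing_e: The housing of e_center (same origin and axes). Five of the six start open side up, one open side down. Four lie on the tray floor side by side, only a few mm apart; two lie across the tops of those.
- housing_f: The housing of f_center (same origin and axes). Five of the six start open side up, one open side down. Four lie on the tray floor side by side, only a few mm apart; two lie across the tops of those.
Things that resemble listed ones, but are neither listed nor needed, are in the scene too. What is shaped like the housing_c but orange is not meant.

How it is judged:
By the outcome, as a careful person would: the job done as asked, in the order asked, and still so for the second after the job is handed in, with the robot touching nothing.
It also fails if it takes over 72 s, if anything falls off the work surface, if the arm or the gripper's body presses on something with over 40 N, if the wrist force passes 120 N, or if a joint passes its speed limit or range.

## Working session

There is one attempt and no reset: what is moved stays moved. The work goes in short steps, Python scripts to look and compute and a tool call to move; the robot and the scene stay as the last step left them, time stands still between calls to the robot, and variables do not carry over. Pictures are saved under pics/ and viewed, about 8 in all and at most 12, crops included, and the job is handed in when it is done.

Besides the shell and the picture viewer there is one more tool, called after "Emit:" as name(argument=value, ...) on one line, values as JSON. servo_tool: Moves the arm, as the interface text tells. Its arguments: {"type":"object","properties":{"rows":{"type":"array"},"force":{"type":"number"}},"required":["rows"]}

```bash
mkdir -p pics
cat > h.py <<'E'
import numpy as np, cv2
from station import sense, snapshot, sign_off, tip_extent
from scipy.spatial.transform import Rotation as R
def pts(s):
    z=s["z_map"]; f=210/np.tan(np.radians(s["vertical_fov"])/2)
    v,u=np.mgrid[:420,:560]
    P=np.stack([(u-s["cx"])/f*z,(v-s["cy"])/f*z,z],-1)
    M=np.array(s["cam_to_world"]); W=P@M[:3,:3].T+M[:3,3]; W[z==0]=np.nan
    return W
def st():
    s=sense(); r=R.from_quat(s["tool_rot"]).as_matrix()
    print("t",round(s["t"],2),"q",np.round(s["q"],3),"tcp",np.round(s["tcp_pos"],4),"x",np.round(r[:,0],3),"y",np.round(r[:,1],3),"z",np.round(r[:,2],3),"F",np.round(s["force"],1),"gap",s["finger_gap"])
    return s
E
python3 - <<'E'
from h import *
st(); print(tip_extent)
s=snapshot("top"); np.savez("top.npz",**s); cv2.imwrite("pics/top.png",cv2.resize(s["image"],(800,600)))
print(s["vertical_fov"],np.round(s["cam_to_world"],3))
s=snapshot("scene"); cv2.imwrite("pics/scene.png",cv2.resize(s["image"],(800,600)));np.savez("scene.npz",**s)
E
```

```text
t 0.0 q [ 1.082  0.529  1.434  0.     1.181 -0.178] tcp [0.1904 0.595  0.4037] x [-0.952  0.305  0.   ] y [ 0.305  0.952 -0.002] z [-0.001 -0.002 -1.   ] F [ 0.3 -0.7  0.2] gap 0.9995201461714808
0.1734
57.93964032789312 [[ 0.023 -0.993  0.112  0.486]
 [-1.    -0.021  0.02   0.012]
 [-0.017 -0.112 -0.994  0.882]
 [ 0.     0.     0.     1.   ]]
```

View pics/top.png

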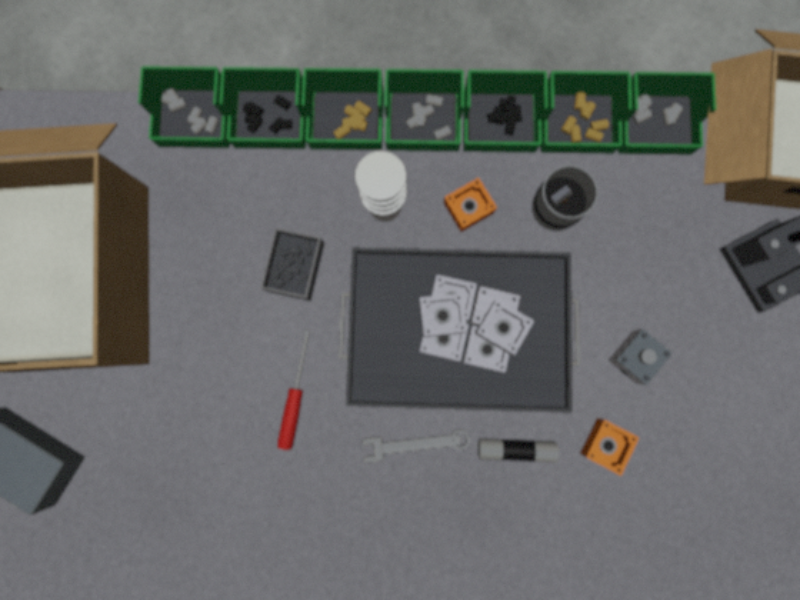

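View pics/scene.png

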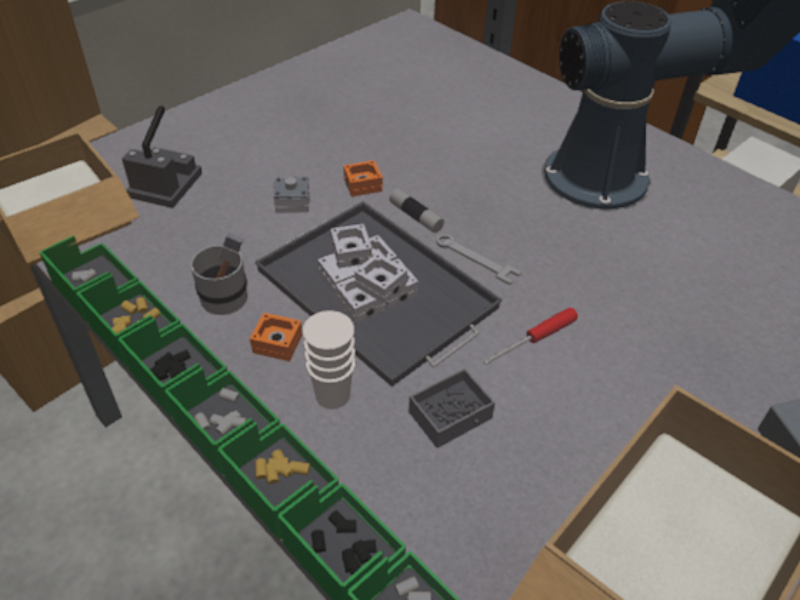

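The top view shows the 2x2 heap at about (470,325) in the tray, with two housings across the top. The orange look-alikes sit outside the tray, and the bystanders are all around it. Next I'll rectify the heap into world axes and enlarge it.

Run:
```python
from h import *
s=dict(np.load("top.npz")); W=pts(s); im=s["image"]
ok=~np.isnan(W[...,2])
# tray: rim band
x,y,z=W[...,0],W[...,1],W[...,2]
print("table z",np.nanmedian(z))
print("rim/floor samples")
for (u,v) in [(400,250),(300,320),(250,325),(250,405),(350,256),(570,255),(568,408),(350,403),(443,315),(503,327),(443,340),(487,350),(500,295),(453,285)]:
    a,b=int(v*.7),int(u*.7); print((u,v),np.round(W[a,b],4))
# crop, enlarged 6x with height map
c=im[165:270,280:390]; 
h=np.clip((z[165:270,280:390])*1000/90*255,0,255); h=np.nan_to_num(h).astype(np.uint8)
A=cv2.resize(c,None,fx=3.6,fy=3.6,interpolation=cv2.INTER_CUBIC);B=cv2.applyColorMap(cv2.resize(h,None,fx=3.6,fy=3.6,interpolation=cv2.INTER_NEAREST),cv2.COLORMAP_JET)
s2=dict(np.load("scene.npz")); C=cv2.resize(s2["image"][150:230,215:300],None,fx=4.4,fy=2.7,interpolation=cv2.INTER_CUBIC)
s2w=s2["image"][145:230,210:305]; C=cv2.resize(s2w,None,fx=2.5,fy=2.5,interpolation=cv2.INTER_CUBIC)
o=np.zeros((600,800,3),np.uint8); o[:A.shape[0],:A.shape[1]]=A; o[:B.shape[0],400:400+B.shape[1]]=B; o[380:380+C.shape[0],:C.shape[1]]=C
cv2.imwrite("pics/crop.png",o)
```

```text
table z 0.0010453078033491048
rim/floor samples
(400, 250) [0.6706 0.0325 0.0219]
(300, 320) [ 0.5555  0.1943 -0.001 ]
(250, 325) [ 0.5467  0.2762 -0.0007]
(250, 405) [0.4176 0.2683 0.0022]
(350, 256) [ 6.641e-01  1.180e-01 -2.000e-04]
(570, 255) [ 0.669  -0.2408  0.0216]
(568, 408) [ 0.4269 -0.2332  0.0228]
(350, 403) [0.4254 0.107  0.0254]
(443, 315) [ 0.5643 -0.0361  0.0583]
(503, 327) [ 0.5489 -0.1274  0.0578]
(443, 340) [ 0.5291 -0.0387  0.0236]
(487, 350) [ 0.5148 -0.1063  0.0241]
(500, 295) [ 0.5997 -0.1262  0.0379]
(453, 285) [ 0.6167 -0.0537  0.0197]
```

View pics/crop.png

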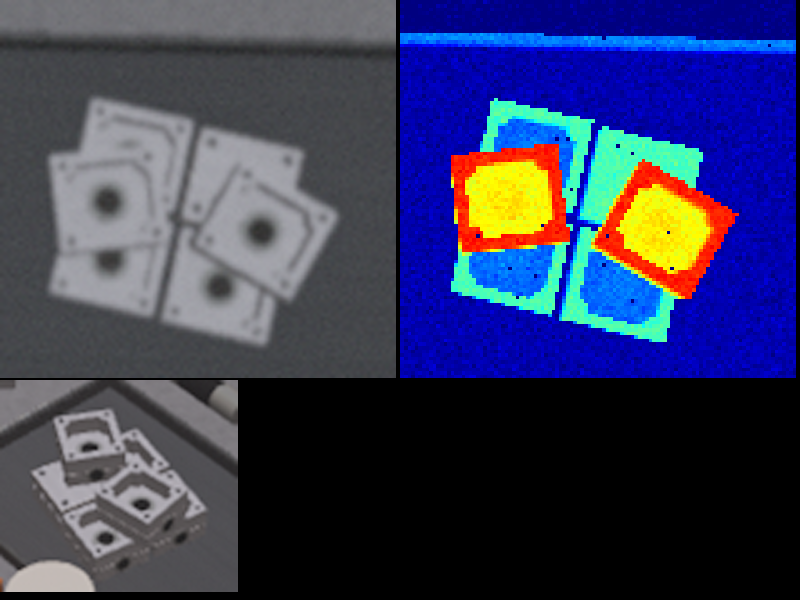

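```bash
cat >> h.py <<'E'
def rects(W,lo,hi,roi=(0.44,0.66,-0.225,0.105),kern=3,amin=40):
    x,y,z=[np.nan_to_num(W[...,i],nan=-9) for i in range(3)]
    m=((z>lo)&(z<hi)&(x>roi[0])&(x<roi[1])&(y>roi[2])&(y<roi[3])).astype(np.uint8)
    n,l,stt,_=cv2.connectedComponentsWithStats(m,connectivity=4)
    out=[]
    for i in range(1,n):
        if stt[i,4]<amin: continue
        p=np.stack([x[l==i],y[l==i]],-1).astype(np.float32)*1000
        (c,(w,h),a)=cv2.minAreaRect(p)
        # direction (deg from world x) of the short (58) side
        if w>h: w,h,a=h,w,a+90
        a=(a+90)%180-90
        # w is along angle a in x-y coords
        out.append((np.round(c,1),round(w,1),round(h,1),round(a,1),int(stt[i,4]),round(float(np.median(z[l==i])),4)))
    return out
E
python3 - <<'E'
from h import *
W=pts(dict(np.load("top.npz")))
for r in rects(W,.066,.09): print(r)
print('low'); 
for r in rects(W,.033,.046): print(r)
x,y,z=W[...,0],W[...,1],W[...,2]
m=(z>.016)&(z<.03)&(x>.38)&(x<.72)&(y>-.28)&(y<.14)
d=[]
n,l,s_,_=cv2.connectedComponentsWithStats(m.astype(np.uint8))
for i in range(1,n):
    if s_[i,4]>60:
        p=np.stack([x[l==i],y[l==i]],-1).astype(np.float32)*1000;print(s_[i,4],cv2.minAreaRect(p))
# bystander positions
for nm,(u,v) in dict(fin=(647,355),cup=(381,170),pot=(565,195),plug=(518,450),wr=(415,446)).items():print(nm,np.round(W[int(v*.7),int(u*.7)],3))
E
```

```text
(array([563.9, -34.7]), 58.0, 63.9, 7.4, 398, 0.076)
(array([ 547.7, -127.2]), 58.6, 64.2, -29.1, 426, 0.076)
low
(array([595. , -50.9]), 58.1, 64.0, -12.0, 231, 0.04)
(array([ 578. , -118.9]), 58.6, 64.6, -12.5, 397, 0.0402)
(array([ 515.3, -107.4]), 57.6, 64.2, -12.0, 238, 0.0402)
(array([524.5, -37.2]), 45.0, 63.7, -11.8, 193, 0.0402)
1760 ((548.2188110351562, -66.19921875), (357.2979431152344, 254.59820556640625), 89.7275161743164)
165 ((603.5662841796875, -55.40314483642578), (53.32706832885742, 30.741426467895508), 63.4505615234375)
250 ((521.1390991210938, -41.30672836303711), (30.72455406188965, 53.93419647216797), 7.552664279937744)
297 ((513.1250610351562, -108.30542755126953), (48.40766143798828, 37.5285758972168), 77.6951675415039)
fin [ 0.511 -0.343  0.055]
cup [0.758 0.06  0.152]
pot [ 0.73  -0.2    0.137]
plug [ 0.361 -0.154  0.03 ]
wr [0.36  0.003 0.007]
```

```bash
cat >> h.py <<'E'
def to(x,y,z=None,yaw=None,frm=None):
    """tool-axis shift (mm) and turn (deg) to reach world x,y,z mm, jaw axis at yaw deg; frm: (x,y,z,yaw) start"""
    if frm is None:
        s=sense(); p=np.array(s["tcp_pos"])*1000; r=R.from_quat(s["tool_rot"]).as_matrix()
    else:
        p=np.array(frm[:3],float); a=np.radians(frm[3]); r=np.array([[-np.sin(a),np.cos(a),0],[np.cos(a),np.sin(a),0],[0,0,-1]]); r=np.stack([[-np.sin(a),np.cos(a),0],[np.cos(a),np.sin(a),0],[0,0,-1]],1)
    yw=np.degrees(np.arctan2(r[1,1],r[0,1])); z=p[2] if z is None else z
    t=0 if yaw is None else -((yaw-yw+90)%180-90)
    print((x,y,z,yaw),"shift",np.round(r.T@(np.array([x,y,z])-p),1),"turn",round(t,1),"yaw now",round(yw,1))
E
python3 - <<'E'
from h import *
st(); to(564,-35,290,7.4); to(564,-35,216,7.4)
f=(564,-35,216,7.4)
to(604,55,250,0,f); to(604,55,180,0,f)
E
```

```text
t 0.1 q [ 1.082  0.528  1.434 -0.     1.181 -0.178] tcp [0.1904 0.595  0.4038] x [-0.952  0.305  0.   ] y [ 0.305  0.952 -0.002] z [-0.001 -0.002 -1.   ] F [-0.7  0.   0.5] gap 0.9972071450137854
(564, -35, 290, 7.4) shift [-547.9 -485.8  114.6] turn 64.8 yaw now 72.2
(564, -35, 216, 7.4) shift [-548.  -485.7  188.6] turn 64.8 yaw now 72.2
(604, 55, 250, 0) shift [ 84.1  51.3 -34. ] turn 7.4 yaw now 7.4
(604, 55, 180, 0) shift [84.1 51.3 36. ] turn 7.4 yaw now 7.4
```

Emit:
servo_tool(rows=[[[-548,-486,60],65,0.9],[[-548,-486,60],65,0.9],[[-548,-486,60],65,0.9],[[-548,-486,60],65,0.9],[[-548,-486,60],65,0.9],[[-548,-486,60],65,0.9],[[-548,-486,60],65,0.9],[[-548,-486,60],65,0.9]], force=40)

```text
t: 0.9
tcp_pos: [0.3943, 0.2505, 0.3718]
tool_rot: [0.663, 0.749, -0.001, 0.0]
force: [0.9, 1.4, -0.0]
finger_gap: 0.951
```

Run:
```python
from h import *
st(); to(564,-35,290,7.4); to(564,-35,216,7.4)
```

```text
t 0.9 q [ 0.326  0.367  1.853 -0.002  0.922  0.205] tcp [0.3943 0.2505 0.3718] x [-0.122  0.993 -0.002] y [ 0.993  0.122 -0.001] z [-0.001 -0.002 -1.   ] F [ 0.9  1.4 -0. ] gap 0.9509458023843833
(564, -35, 290, 7.4) shift [-303.9  133.7   82.1] turn -0.4 yaw now 7.0
(564, -35, 216, 7.4) shift [-303.8  133.8  156.1] turn -0.4 yaw now 7.0
```

Emit:
servo_tool(rows=[[[-304,134,60],-0.4,0.9],[[-304,134,60],-0.4,0.9],[[-304,134,60],-0.4,0.9],[[-304,134,60],-0.4,0.9],[[-304,134,60],-0.4,0.9],[[-304,134,60],-0.4,0.9],[[-304,134,80],-0.4,0.9],[[-304,134,110],-0.4,0.9]])

```text
t: 1.7
tcp_pos: [0.568, -0.0402, 0.2621]
tool_rot: [0.662, 0.75, 0.001, 0.004]
force: [0.4, 1.0, -0.0]
finger_gap: 0.948
```

Run:
```python
from h import *
st(); to(564,-35,216,7.4)
s=snapshot("wrist"); cv2.imwrite("pics/w1.png",s["image"])
```

```text
t 1.7 q [-0.266  0.654  1.692 -0.004  0.787 -0.387] tcp [ 0.568  -0.0402  0.2621] x [-0.124  0.992 -0.006] y [0.992 0.124 0.007] z [ 0.008 -0.005 -1.   ] F [ 0.4  1.  -0. ] gap 0.9483495503687666
(564, -35, 216, 7.4) shift [ 5.9 -3.7 46. ] turn -0.3 yaw now 7.1
```

View pics/w1.png

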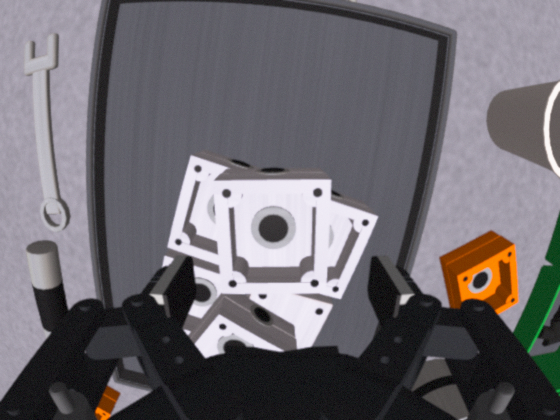

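The wrist view shows T1 at (272,232) centred between the open fingers, which sit at about (170,290) and (400,290), with no obstruction. I'll descend and grip.

Emit:
servo_tool(rows=[[[6,-4,20],-0.3,0.9],[[6,-4,46],-0.3,0.9],[[6,-4,46],-0.3,0.9],[[6,-4,46],-0.3,-0.5],[[6,-4,46],-0.3,-0.5],[[6,-4,46],-0.3,-0.5],[[6,-4,46],-0.3,-0.5],[[6,-4,40],-0.3,-0.5]])

```text
t: 2.55
tcp_pos: [0.5588, -0.0322, 0.217]
tool_rot: [0.66, 0.752, -0.003, -0.003]
force: [0.4, 0.1, -2.2]
finger_gap: 0.674
```

Run:
```python
from h import *
st(); to(604,55,260,0);to(604,55,182,0)
```

```text
t 2.55 q [-0.257  0.723  1.731 -0.004  0.696 -0.384] tcp [ 0.5588 -0.0322  0.217 ] x [-0.13   0.992  0.001] y [ 0.991  0.13  -0.008] z [-0.008 -0.    -1.   ] F [ 0.4  0.1 -2.2] gap 0.6735313922785127
(604, 55, 260, 0) shift [ 80.6  55.8 -43.4] turn 7.5 yaw now 7.5
(604, 55, 182, 0) shift [80.5 56.4 34.6] turn 7.5 yaw now 7.5
```

Emit:
servo_tool(rows=[[[0,0,-30],0,-0.5],[[20,14,-45],2,-0.5],[[60,42,-45],5,-0.5],[[81,56,-45],7.5,-0.5],[[81,56,-30],7.5,-0.5],[[81,56,0],7.5,-0.5],[[81,56,20],7.5,-0.5],[[81,56,28],7.5,-0.5]])

```text
t: 3.35
tcp_pos: [0.6014, 0.0549, 0.1856]
tool_rot: [0.707, 0.707, -0.006, -0.006]
force: [-0.3, -0.7, -2.2]
finger_gap: 0.666
```

Run:
```python
from h import *
st(); to(604,55,182,0)
```

```text
t 3.35 q [-0.093  0.81   1.619 -0.002  0.729 -0.091] tcp [0.6014 0.0549 0.1856] x [ 0.  1. -0.] y [ 1.    -0.    -0.016] z [-0.016  0.    -1.   ] F [-0.3 -0.7 -2.2] gap 0.6660585548297018
(604, 55, 182, 0) shift [0.1 2.7 3.6] turn -0.0 yaw now -0.0
```

Emit:
servo_tool(rows=[[[0,2,3],0,-0.5],[[0,2,5],0,-0.5],[[0,2,5],0,-0.5]])

```text
t: 3.65
tcp_pos: [0.6035, 0.0545, 0.181]
tool_rot: [0.707, 0.707, -0.005, -0.005]
force: [-0.2, 0.2, -2.2]
finger_gap: 0.671
```

Run:
```python
from h import *
st()
```

```text
t 3.65 q [-0.094  0.819  1.614 -0.002  0.724 -0.091] tcp [0.6035 0.0545 0.181 ] x [ 0.001  1.    -0.   ] y [ 1.    -0.001 -0.015] z [-0.015 -0.    -1.   ] F [-0.2  0.2 -2.2] gap 0.6706783351480551
```

Emit:
servo_tool(rows=[[[0,0,2],0,-0.5],[[0,0,3],0,-0.5]])

```text
t: 3.85
tcp_pos: [0.6038, 0.0544, 0.1787]
tool_rot: [0.707, 0.707, -0.005, -0.005]
force: [-0.4, -0.1, -2.5]
finger_gap: 0.675
```

Emit:
servo_tool(rows=[[[0,0,1.5],0,-0.5],[[0,0,2],0,-0.5]])

```text
t: 4.05
tcp_pos: [0.6039, 0.0544, 0.177]
tool_rot: [0.707, 0.707, -0.005, -0.004]
force: [-0.2, -0.3, -3.0]
finger_gap: 0.67
```

Emit:
servo_tool(rows=[[[0,0,1.5],0,-0.5],[[0,0,2],0,-0.5]])

```text
t: 4.25
tcp_pos: [0.6038, 0.0545, 0.1768]
tool_rot: [0.707, 0.707, -0.005, -0.004]
force: [-3.9, 0.7, 12.4]
finger_gap: 0.671
```

Run:
```python
from h import *
st();
s=snapshot("scene"); W=pts(s)
x,y,z=[np.nan_to_num(W[...,i],nan=-9) for i in range(3)]
m=(x>.56)&(x<.65)&(y>.03)&(y<.09)&(z>.03)&(z<.07)
print(np.percentile(z[m],[5,25,50,75,95]),m.sum())
c=s["image"][130:260,200:330]; cv2.imwrite("pics/s2.png",cv2.resize(c,(600,600),interpolation=cv2.INTER_CUBIC))
```

```text
t 4.25 q [-0.094  0.825  1.615 -0.003  0.714 -0.091] tcp [0.6038 0.0545 0.1768] x [ 0.     1.    -0.001] y [ 1.    -0.    -0.013] z [-0.013 -0.001 -1.   ] F [-3.9  0.7 12.4] gap 0.6713624330344584
[0.03124759 0.03767619 0.04066926 0.04900283 0.06322922] 377
```

View pics/s2.png

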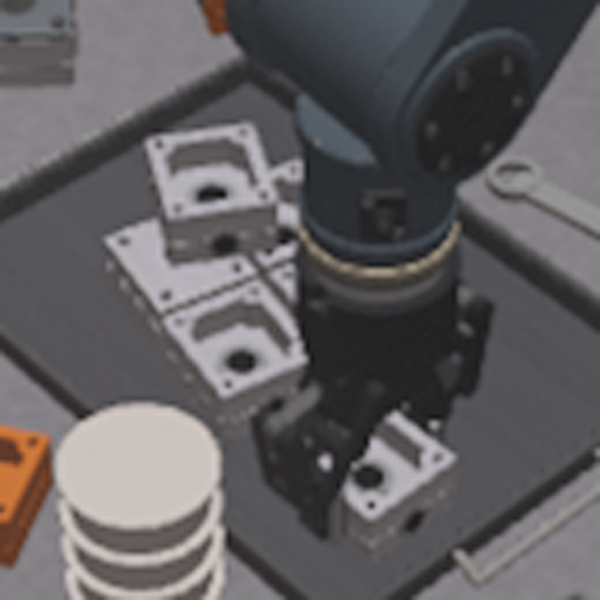

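T1 is flat on the floor, with floor contact at TCP z = 177 mm. I'll release it and go to T2.

Run:
```python
from h import *
to(604,55,250,0); to(548,-127,250,-29.1); to(548,-127,214,-29.1)
f=(548,-127,214,-29.1)
to(490,55,250,0,f);to(490,55,179,0,f)
```

```text
(604, 55, 250, 0) shift [  0.5  -0.7 -73.2] turn -0.0 yaw now -0.0
(548, -127, 250, -29.1) shift [-181.6  -56.6  -72.4] turn 29.1 yaw now -0.0
(548, -127, 214, -29.1) shift [-181.5  -56.2  -36.4] turn 29.1 yaw now -0.0
(490, 55, 250, 0) shift [ 130.8 -139.2  -36. ] turn -29.1 yaw now -29.1
(490, 55, 179, 0) shift [ 130.8 -139.2   35. ] turn -29.1 yaw now -29.1
```

Emit:
servo_tool(rows=[[[0,0,-1],0,0.9],[[0,0,-1],0,0.9],[[0,0,-15],0,0.9],[[0,0,-50],0,0.9],[[-20,-8,-85],4,0.9],[[-70,-25,-90],12,0.9],[[-120,-40,-90],20,0.9],[[-181,-56,-90],29,0.9]])

```text
t: 5.1
tcp_pos: [0.553, -0.1098, 0.2691]
tool_rot: [0.861, 0.508, -0.005, -0.002]
force: [0.1, -0.1, 0.6]
finger_gap: 0.95
```

Run:
```python
from h import *
st(); to(548,-127,214,-29.1)
W=pts(snapshot("top"))
for r in rects(W,.033,.046)+rects(W,.066,.09): print(r)
```

```text
t 5.1 q [-0.393  0.639  1.697 -0.007  0.814  0.116] tcp [ 0.553  -0.1098  0.2691] x [ 0.483  0.876 -0.006] y [ 0.876 -0.483 -0.008] z [-0.01  -0.001 -1.   ] F [ 0.1 -0.1  0.6] gap 0.9496381505966573
(548, -127, 214, -29.1) shift [-17.1   4.3  55.2] turn 0.2 yaw now -28.9
(array([601.5,  50.8]), 57.3, 63.1, 1.3, 363, 0.0398)
(array([594.8, -50.9]), 58.0, 63.8, -11.5, 348, 0.04)
(array([531.3, -36.6]), 58.0, 59.7, -12.6, 277, 0.0399)
```

Emit:
servo_tool(rows=[[[-17,4,20],0.2,0.9],[[-17,4,40],0.2,0.9],[[-17,4,55],0.2,0.9],[[-17,4,55],0.2,0.9],[[-17,4,55],0.2,-0.5],[[-17,4,55],0.2,-0.5],[[-17,4,55],0.2,-0.5],[[-17,4,55],0.2,-0.5]])

```text
t: 5.95
tcp_pos: [0.547, -0.1339, 0.2152]
tool_rot: [0.864, 0.503, -0.006, 0.0]
force: [-1.1, 0.4, 6.0]
finger_gap: 0.67
```

Run:
```python
from h import *
st(); to(490,56,250,0);to(490,56,179,0)
```

```text
t 5.95 q [-0.436  0.728  1.722 -0.015  0.697  0.092] tcp [ 0.547  -0.1339  0.2152] x [ 0.494  0.869 -0.01 ] y [ 0.869 -0.494 -0.005] z [-0.009 -0.006 -1.   ] F [-1.1  0.4  6. ] gap 0.6695393600940768
(490, 56, 250, 0) shift [ 136.6 -143.6  -35.4] turn -29.6 yaw now -29.6
(490, 56, 179, 0) shift [ 137.3 -143.2   35.5] turn -29.6 yaw now -29.6
```

Emit:
servo_tool(rows=[[[0,0,-20],0,-0.5],[[10,-10,-40],-4,-0.5],[[50,-50,-40],-12,-0.5],[[90,-90,-40],-20,-0.5],[[131,-140,-40],-29.6,-0.5],[[131,-140,-20],-29.6,-0.5],[[131,-140,5],-29.6,-0.5],[[131,-140,20],-29.6,-0.5]])

```text
t: 6.75
tcp_pos: [0.489, 0.0505, 0.1935]
tool_rot: [0.706, 0.708, -0.006, -0.001]
force: [0.0, -1.0, -2.6]
finger_gap: 0.668
```

Emit:
servo_tool(rows=[[[0,0,4],0,-0.5],[[0,0,6],0,-0.5],[[0,0,6],0,-0.5]])

```text
t: 7.05
tcp_pos: [0.4892, 0.0503, 0.1877]
tool_rot: [0.706, 0.708, -0.006, -0.001]
force: [-0.2, 0.6, -3.0]
finger_gap: 0.672
```

Run:
```python
from h import *
st(); to(490,50,180,0)
```

```text
t 7.05 q [-0.123  0.736  1.911 -0.015  0.504 -0.112] tcp [0.4892 0.0503 0.1877] x [-0.003  1.    -0.006] y [ 1.     0.003 -0.01 ] z [-0.01  -0.006 -1.   ] F [-0.2  0.6 -3. ] gap 0.6718079280384414
(490, 50, 180, 0) shift [-0.3  0.9  7.7] turn 0.1 yaw now 0.1
```

Emit:
servo_tool(rows=[[[0,0,4],0,-0.5],[[0,0,7],0,-0.5],[[0,0,8],0,-0.5]])

```text
t: 7.35
tcp_pos: [0.4892, 0.0501, 0.1798]
tool_rot: [0.706, 0.708, -0.006, -0.001]
force: [0.0, -0.0, -3.8]
finger_gap: 0.673
```

Emit:
servo_tool(rows=[[[0,0,1],0,-0.5],[[0,0,2],0,-0.5]])

```text
t: 7.55
tcp_pos: [0.489, 0.0502, 0.1792]
tool_rot: [0.706, 0.708, -0.005, -0.001]
force: [-4.2, 1.0, 20.4]
finger_gap: 0.669
```

Emit:
servo_tool(rows=[[[0,0,-1],0,0.7],[[0,0,-1],0,0.7],[[0,0,-15],0,0.7],[[0,0,-50],0,0.4],[[-50,-5,-90],4,0],[[-100,-5,-100],8,-0.4],[[-140,-5,-100],12,-0.4]])

```text
t: 8.25
tcp_pos: [0.4855, -0.0867, 0.282]
tool_rot: [0.777, 0.63, -0.004, 0.002]
force: [2.1, -0.0, 0.2]
finger_gap: 0.303
```

Run:
```python
from h import *
st(); to(490.4,-102.1,199,-12)
s=snapshot("top");W=pts(s); np.savez("top2.npz",**s)
for r in rects(W,.033,.046)+rects(W,.066,.09): print(r)
```

```text
t 8.25 q [-0.401  0.552  1.869 -0.014  0.722 -0.183] tcp [ 0.4855 -0.0867  0.282 ] x [ 0.206  0.978 -0.009] y [ 0.978 -0.206 -0.003] z [-0.004 -0.008 -1.   ] F [ 2.1 -0.   0.2] gap 0.30284396389719187
(490.4, -102.1, 199, -12) shift [-13.3   8.2  83.1] turn 0.1 yaw now -11.9
(array([601.5,  50.8]), 57.2, 63.0, 1.2, 359, 0.0402)
(array([595., -51.]), 58.4, 64.0, -11.5, 356, 0.0401)
(array([ 589.6, -121.2]), 35.0, 64.1, -12.5, 365, 0.0403)
(array([531.5, -35.9]), 58.1, 58.3, -12.7, 246, 0.0402)
(array([487.6,  56.7]), 55.1, 62.2, 1.3, 327, 0.0402)
```

Emit:
servo_tool(rows=[[[-13,8,30],0,-0.4],[[-13,8,60],0,-0.4],[[-13,8,78],0,-0.4],[[-13,8,83],0,-0.4],[[-13,8,83],0,-1],[[-13,8,83],0,-1],[[-13,8,83],0,-1]], force=35)

```text
t: 9.0
tcp_pos: [0.4924, -0.1096, 0.2001]
tool_rot: [0.779, 0.627, -0.004, 0.006]
force: [0.1, -0.4, -1.4]
finger_gap: 0.069
```

Run:
```python
from h import *
st(); to(494-25.5,-185,None,0)
s=snapshot("scene"); cv2.imwrite("pics/s3.png",cv2.resize(s["image"][130:260,200:330],(500,500),interpolation=cv2.INTER_CUBIC))
```

```text
t 9.0 q [-0.438  0.717  1.88  -0.024  0.538 -0.202] tcp [ 0.4924 -0.1096  0.2001] x [ 0.213  0.977 -0.014] y [ 0.977 -0.213  0.004] z [ 0.001 -0.014 -1.   ] F [ 0.1 -0.4 -1.4] gap 0.069240126833899
(468.5, -185, np.float64(200.11381479069607), 0) shift [-78.8  -7.2   1. ] turn -12.3 yaw now -12.3
```

Emit:
servo_tool(rows=[[[0,-10,0],0,-1],[[-8,-14,0],-2,-1],[[-28,-14,0],-5,-1],[[-48,-11,0],-9,-1],[[-68,-8,0.5],-12.3,-1],[[-86,-6,1],-12.3,-1],[[-86,-6,1],-12.3,-1],[[-86,-6,1],-12.3,-1]])

```text
t: 9.85
tcp_pos: [0.4675, -0.1921, 0.2005]
tool_rot: [0.708, 0.707, -0.005, 0.005]
force: [-0.1, 0.6, -2.1]
finger_gap: 0.072
```

Run:
```python
from h import *
st(); 
W=pts(snapshot("top"))
for r in rects(W,.033,.046): print(r)
```

```text
t 9.85 q [-0.609  0.716  1.878 -0.021  0.539 -0.589] tcp [ 0.4675 -0.1921  0.2005] x [ 0.001  1.    -0.014] y [ 1.    -0.001  0.001] z [ 0.    -0.014 -1.   ] F [-0.1  0.6 -2.1] gap 0.07225291023359463
(array([601.3,  50.8]), 57.3, 63.1, 1.3, 360, 0.0399)
(array([594.9, -51. ]), 58.2, 64.1, -11.7, 356, 0.0401)
(array([ 578. , -118.9]), 58.0, 64.3, -12.2, 759, 0.0403)
(array([530.9, -38.7]), 57.9, 64.1, -12.2, 354, 0.0401)
(array([487.6,  56.7]), 55.0, 62.3, 1.3, 329, 0.0402)
```

Emit:
servo_tool(rows=[[[0,0,0],0,-0.4],[[0,0,0],0,-0.4],[[0,0,-20],0,-0.4],[[30,5,-50],4,-0.4],[[80,20,-50],8,-0.4],[[130,35,-50],12,-0.4],[[159,38,-50],12,-0.4],[[159,38,-50],12,-0.4]])

```text
t: 10.7
tcp_pos: [0.5051, -0.0275, 0.2485]
tool_rot: [0.775, 0.632, -0.004, 0.005]
force: [-0.2, -0.6, -0.5]
finger_gap: 0.299
```

Run:
```python
from h import *
st(); to(506,-33.3,199,-12)
W=pts(snapshot("top"))
for r in rects(W,.033,.046): print(r)
```

```text
t 10.7 q [-0.273  0.624  1.858 -0.02   0.657 -0.054] tcp [ 0.5051 -0.0275  0.2485] x [ 0.202  0.979 -0.012] y [ 0.979 -0.202  0.002] z [-0.001 -0.012 -1.   ] F [-0.2 -0.6 -0.5] gap 0.29910196418525187
(506, -33.3, 199, -12) shift [-4.9  1.9 49.6] turn 0.4 yaw now -11.6
(array([601.5,  50.8]), 57.1, 63.1, 1.3, 292, 0.0399)
(array([602.8, -52.6]), 42.1, 64.0, -11.5, 210, 0.04)
(array([ 585.9, -120.5]), 42.1, 64.0, -11.8, 518, 0.0402)
(array([487.3,  71.3]), 33.4, 55.0, -88.7, 143, 0.0402)
(array([ 492.7, -188.7]), 55.8, 57.0, 89.9, 273, 0.0402)
```

Emit:
servo_tool(rows=[[[-5,2,20],0.4,-0.4],[[-5,2,40],0.4,-0.4],[[-5,2,49],0.4,-0.4],[[-5,2,49],0.4,-1],[[-5,2,49],0.4,-1],[[-5,2,49],0.4,-1]])

```text
t: 11.35
tcp_pos: [0.5063, -0.0356, 0.2]
tool_rot: [0.778, 0.628, -0.004, 0.005]
force: [0.0, -0.3, -2.8]
finger_gap: 0.069
```

Run:
```python
from h import *
st(); to(468.5,-60,None,0)
```

```text
t 11.35 q [-0.288  0.719  1.872 -0.025  0.547 -0.055] tcp [ 0.5063 -0.0356  0.2   ] x [ 0.21   0.978 -0.013] y [ 0.978 -0.21   0.003] z [ 0.    -0.013 -1.   ] F [ 0.  -0.3 -2.8] gap 0.06862459555751364
(468.5, -60, np.float64(200.0045654098348), 0) shift [-31.8 -31.9   0.3] turn -12.1 yaw now -12.1
```

Emit:
servo_tool(rows=[[[0,-10,0],0,-1],[[-5,-20,0],-3,-1],[[-14,-27,0],-6,-1],[[-24,-30,0],-9,-1],[[-32,-32,0],-12,-1],[[-32,-32,0],-12,-1]])

```text
t: 11.95
tcp_pos: [0.4673, -0.0605, 0.2008]
tool_rot: [0.708, 0.706, -0.005, 0.005]
force: [-0.4, 0.0, -1.4]
finger_gap: 0.072
```

Emit:
servo_tool(rows=[[[0,0,0],0,-0.4],[[0,0,0],0,-0.4],[[0,0,-20],0,-0.4],[[0,5,-60],0,0],[[-20,20,-90],4,0.4],[[-40,50,-90],8,0.8],[[-55,100,-90],12,0.8],[[-55,100,-90],12,0.8]])

```text
t: 12.75
tcp_pos: [0.5729, -0.117, 0.2934]
tool_rot: [0.779, 0.627, -0.001, 0.011]
force: [-0.9, -0.4, -0.4]
finger_gap: 0.898
```

Run:
```python
from h import *
st(); 
W=pts(snapshot("top"))
for r in rects(W,.033,.046): print(r)
```

```text
t 12.75 q [-0.39   0.619  1.637 -0.016  0.867 -0.165] tcp [ 0.5729 -0.117   0.2934] x [ 0.213  0.977 -0.015] y [ 0.977 -0.213  0.016] z [ 0.012 -0.018 -1.   ] F [-0.9 -0.4 -0.4] gap 0.8975042123034498
(array([601.5,  50.9]), 57.2, 63.2, 1.2, 361, 0.04)
(array([595., -51.]), 58.3, 63.9, -11.6, 354, 0.0401)
(array([493.2, -44.9]), 37.6, 58.5, 88.8, 175, 0.0404)
(array([487.6,  56.8]), 55.1, 62.3, 1.4, 326, 0.0401)
```

Run:
```python
from h import *
to(582.2,-99.3,178,-12.2)
```

```text
(582.2, -99.3, 178, -12.2) shift [ 20.2   7.2 114.1] turn -0.0 yaw now -12.2
```

Emit:
servo_tool(rows=[[[20,7,40],0,0.65],[[20,7,75],0,0.65],[[20,7,100],0,0.65],[[20,7,114],0,0.65],[[20,7,114],0,0.65],[[20,7,114],0,-0.5],[[20,7,114],0,-0.5],[[20,7,114],0,-0.5]], force=20)

```text
t: 13.6
tcp_pos: [0.5823, -0.0995, 0.1794]
tool_rot: [0.778, 0.628, -0.002, 0.009]
force: [0.5, 0.4, -0.6]
finger_gap: 0.676
```

Run:
```python
from h import *
st()
```

```text
t 13.6 q [-0.356  0.808  1.664 -0.021  0.657 -0.126] tcp [ 0.5823 -0.0995  0.1794] x [ 0.212  0.977 -0.014] y [ 0.977 -0.212  0.011] z [ 0.008 -0.016 -1.   ] F [ 0.5  0.4 -0.6] gap 0.6759263179535585
```

Emit:
servo_tool(rows=[[[-2,0,-3.5],0,-0.5],[[-4,0,-7],0,-0.5],[[-9,0,-13.5],0,-0.5],[[-15.5,0,-19.5],0,-0.5],[[-15.5,0,-19.5],0,-0.5]])

```text
t: 14.1
tcp_pos: [0.5792, -0.1156, 0.2004]
tool_rot: [0.779, 0.627, -0.002, 0.01]
force: [-0.1, 0.2, -2.4]
finger_gap: 0.676
```

Run:
```python
from h import *
st()
s=snapshot("scene"); t=snapshot("top"); W=pts(t)
x,y,z=[np.nan_to_num(W[...,i],nan=-9) for i in range(3)]
m=(x>.56)&(x<.60)&(y<-.08)&(y>-.19)&(z>.012)&(z<.1)
for lo in np.arange(-.19,-.08,.008):
    k=m&(y>=lo)&(y<lo+.008); print(round(lo,3),k.sum(),np.round(np.median(z[k]),4) if k.any() else '')
o=np.hstack([cv2.resize(s["image"][130:240,200:310],(400,400),interpolation=cv2.INTER_CUBIC),cv2.resize(t["image"][165:275,280:390],(400,400),interpolation=cv2.INTER_CUBIC)])
cv2.imwrite("pics/f1.png",o)
```

```text
t 14.1 q [-0.383  0.772  1.661 -0.02   0.692 -0.154] tcp [ 0.5792 -0.1156  0.2004] x [ 0.213  0.977 -0.015] y [ 0.977 -0.213  0.014] z [ 0.01  -0.018 -1.   ] F [-0.1  0.2 -2.4] gap 0.6760174829220335
-0.19 0 
-0.182 0 
-0.174 0 
-0.166 0 
-0.158 0 
-0.15 0 
-0.142 0 
-0.134 0 
-0.126 0 
-0.118 0 
-0.11 0 
-0.102 0 
-0.094 0 
-0.086 0
```

View pics/f1.png

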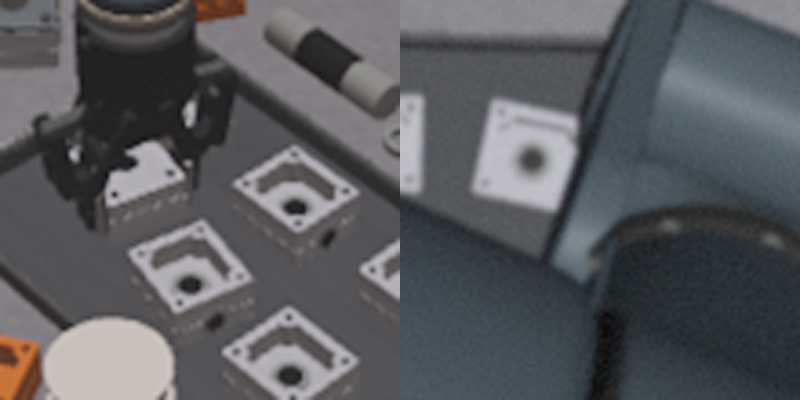

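The housing lifted flat: the wrist carries its full weight, so the pads hold it against rotation even at 20 N. I'll put it back down and try a looser, position-set grip that lets it pivot.

Emit:
servo_tool(rows=[[[9,0,10],0,-0.5],[[15.5,0,18],0,-0.5],[[15.5,0,20],0,-0.5],[[15.5,0,20],0,0.33],[[15.5,0,20],0,0.33]])

```text
t: 14.7
tcp_pos: [0.5821, -0.0989, 0.1787]
tool_rot: [0.778, 0.628, -0.002, 0.008]
force: [-0.9, 1.2, 1.5]
finger_gap: 0.678
```

Run:
```python
from h import *
st()
```

```text
t 14.7 q [-0.355  0.809  1.664 -0.02   0.657 -0.126] tcp [ 0.5821 -0.0989  0.1787] x [ 0.212  0.977 -0.014] y [ 0.977 -0.212  0.01 ] z [ 0.007 -0.016 -1.   ] F [-0.9  1.2  1.5] gap 0.6782180630977741
```

Emit:
servo_tool(rows=[[[-2,0,-4],0,0.33],[[-4,0,-7],0,0.33],[[-6,0,-10],0,0.33],[[-6,0,-10],0,0.33]])

```text
t: 15.1
tcp_pos: [0.581, -0.1052, 0.1893]
tool_rot: [0.779, 0.627, -0.002, 0.009]
force: [0.9, -0.1, -1.8]
finger_gap: 0.675
```

```bash
cat >> h.py <<'E'
def tilt(n,box):
    s=snapshot(n);W=pts(s);x,y,z=[np.nan_to_num(W[...,i],nan=-9) for i in range(3)]
    m=(x>box[0])&(x<box[1])&(y>box[2])&(y<box[3])&(z>box[4])&(z<box[5])
    P=np.stack([x[m],y[m],z[m]],1); best=None; rng=np.random.default_rng(0)
    for _ in range(400):
        a=P[rng.choice(len(P),3,False)]; nn=np.cross(a[1]-a[0],a[2]-a[0]); l=np.linalg.norm(nn)
        if l<1e-5: continue
        nn/=l; k=abs((P-a[0])@nn)<.002
        if best is None or k.sum()>best[0]: best=(k.sum(),nn,P[k])
    print(n,len(P),best[0],"normal",np.round(best[1]*np.sign(best[1][2]),3),"range",np.round(best[2].min(0),3),np.round(best[2].max(0),3)); return s
E
python3 - <<'E'
from h import *
st(); tilt("scene",(.53,.63,-.2,-.085,.03,.08))
E
```

```text
t 15.1 q [-0.366  0.791  1.663 -0.019  0.674 -0.136] tcp [ 0.581  -0.1052  0.1893] x [ 0.213  0.977 -0.014] y [ 0.977 -0.212  0.011] z [ 0.008 -0.016 -1.   ] F [ 0.9 -0.1 -1.8] gap 0.6747819655004189
scene 637 192 normal [0.249 0.966 0.072] range [ 0.531 -0.112  0.03 ] [ 0.629 -0.085  0.079]
```

```bash
sed -i 's/        nn\/=l; k/        nn\/=l\n        if abs(nn[2])<.6: continue\n        k/' h.py
python3 - <<'E'
from h import *
tilt("scene",(.545,.62,-.155,-.085,.034,.065))
E
```

```text
scene 404 162 normal [-0.064  0.054  0.996] range [ 0.55  -0.133  0.048] [ 0.62  -0.09   0.056]
```

Emit:
servo_tool(rows=[[[0,0,0],0,0.36],[[0,0,0],0,0.36],[[0,0,0],0,0.36]])

```text
t: 15.5
tcp_pos: [0.5808, -0.105, 0.1889]
tool_rot: [0.779, 0.628, -0.002, 0.008]
force: [-0.0, -0.3, -0.8]
finger_gap: 0.676
```

Run:
```python
from h import *
st();tilt("scene",(.545,.62,-.155,-.085,.034,.065))
```

```text
t 15.5 q [-0.365  0.791  1.663 -0.02   0.674 -0.136] tcp [ 0.5808 -0.105   0.1889] x [ 0.212  0.977 -0.014] y [ 0.977 -0.212  0.01 ] z [ 0.007 -0.016 -1.   ] F [-0.  -0.3 -0.8] gap 0.6764196128457196
scene 400 187 normal [-0.01  -0.13   0.991] range [ 0.546 -0.141  0.041] [ 0.62  -0.087  0.051]
```

The looser grip pivots under control: the tilt is about 8° with the far edge on the floor. I'll continue the arc.

Emit:
servo_tool(rows=[[[-3,0,-4],0,0.36],[[-6,0,-8],0,0.36],[[-9.5,2,-11],0,0.36],[[-14,4,-14],0,0.36],[[-18,6,-17],0,0.36],[[-22,8,-19],0,0.36],[[-27,10,-21],0,0.36],[[-27,10,-21],0,0.36]])

```text
t: 16.35
tcp_pos: [0.5851, -0.1342, 0.2108]
tool_rot: [0.779, 0.627, -0.002, 0.009]
force: [-0.0, 0.3, -0.6]
finger_gap: 0.677
```

Run:
```python
from h import *
st();s=tilt("scene",(.545,.64,-.175,-.085,.015,.095))
cv2.imwrite("pics/f2.png",cv2.resize(s["image"][130:230,195:295],(500,500),interpolation=cv2.INTER_CUBIC))
```

```text
t 16.35 q [-0.409  0.763  1.633 -0.018  0.731 -0.181] tcp [ 0.5851 -0.1342  0.2108] x [ 0.213  0.977 -0.015] y [ 0.977 -0.213  0.012] z [ 0.009 -0.017 -1.   ] F [-0.   0.3 -0.6] gap 0.6772973878477621
scene 722 188 normal [0.144 0.757 0.637] range [ 0.546 -0.146  0.035] [ 0.631 -0.106  0.078]
```

View pics/f2.png

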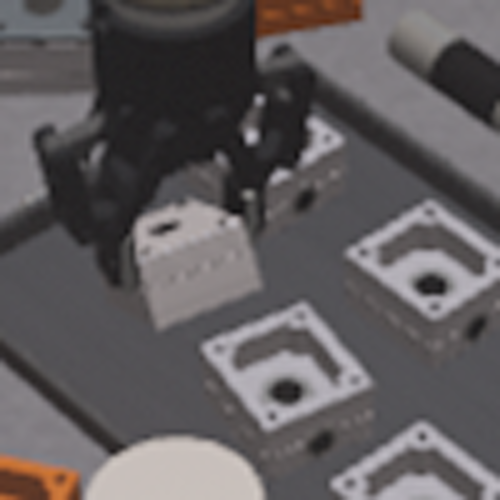

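Emit:
servo_tool(rows=[[[-5,2,-1],0,0.36],[[-10,4,-2],0,0.36],[[-15,6,-2.5],0,0.36],[[-20,8,-2.5],0,0.36],[[-25,10,-2],0,0.36],[[-30,12,-1],0,0.36],[[-35,14,0],0,0.36],[[-39,15,1.5],0,0.36]])

```text
t: 17.2
tcp_pos: [0.5916, -0.1757, 0.2098]
tool_rot: [0.779, 0.627, -0.002, 0.009]
force: [-0.1, 0.4, 0.6]
finger_gap: 0.675
```

Run:
```python
from h import *
st();s=tilt("scene",(.545,.64,-.22,-.085,.035,.095))
cv2.imwrite("pics/f3.png",cv2.resize(s["image"][130:230,195:295],(500,500),interpolation=cv2.INTER_CUBIC))
```

```text
t 17.2 q [-0.467  0.779  1.588 -0.016  0.759 -0.241] tcp [ 0.5916 -0.1757  0.2098] x [ 0.213  0.977 -0.014] y [ 0.977 -0.213  0.012] z [ 0.009 -0.017 -1.   ] F [-0.1  0.4  0.6] gap 0.6745345681670448
scene 735 323 normal [ 0.016 -0.014  1.   ] range [ 0.557 -0.177  0.038] [ 0.623 -0.086  0.043]
```

View pics/f3.png

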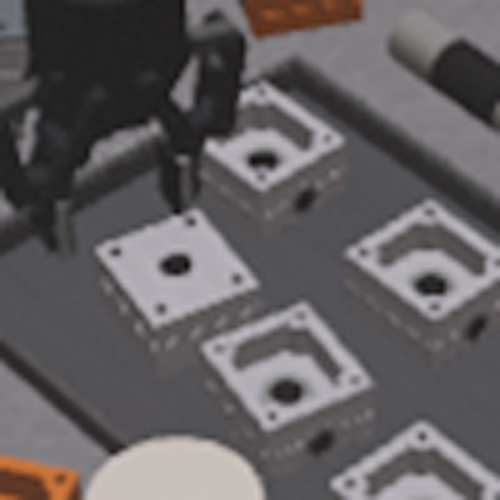

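The looser grip let the housing slip off the pads at about 45°. It settled back flat, open side down, at about (175,265) in the crop. I'll locate it and repeat with a ratchet: lift tight, loosen slightly so it turns a few degrees onto its edge, then tighten again.

Emit:
servo_tool(rows=[[[0,0,-30],0,0.65],[[0,0,-70],0,0.65],[[-60,0,-90],0,0.65],[[-110,0,-90],0,0.65],[[-110,0,-90],0,0.65]])

```text
t: 17.75
tcp_pos: [0.5668, -0.2867, 0.3029]
tool_rot: [0.78, 0.626, -0.002, 0.012]
force: [-0.2, 0.2, 0.3]
finger_gap: 0.831
```

Run:
```python
from h import *
st()
for n in ("top","scene"):
    W=pts(snapshot(n)); print(n)
    for r in rects(W,.034,.046): print(r)
```

```text
t 17.75 q [-0.642  0.66   1.5   -0.012  0.959 -0.417] tcp [ 0.5668 -0.2867  0.3029] x [ 0.217  0.976 -0.018] y [ 0.976 -0.216  0.017] z [ 0.012 -0.021 -1.   ] F [-0.2  0.2  0.3] gap 0.8306758197234508
top
(array([601.4,  50.8]), 57.5, 63.1, 1.3, 357, 0.04)
(array([595. , -50.9]), 58.9, 63.9, -11.7, 351, 0.0402)
(array([ 589. , -138.6]), 58.1, 64.2, -12.5, 751, 0.0402)
(array([493.4, -57.2]), 57.4, 63.7, 0.7, 357, 0.0401)
(array([ 493. , -184.3]), 57.3, 64.6, -0.7, 380, 0.0402)
(array([487.6,  56.7]), 55.1, 62.3, 1.4, 326, 0.04)
scene
(array([ 493.3, -185.5]), 62.5, 68.3, 0.3, 270, 0.0395)
(array([494.1, -59.8]), 62.8, 68.0, 0.5, 296, 0.0394)
(array([ 589.6, -140.9]), 59.8, 72.0, -13.3, 469, 0.0403)
(array([595.2, -54.1]), 59.7, 71.6, -12.3, 316, 0.0395)
(array([487.3,  55.4]), 63.9, 67.5, 1.8, 322, 0.0395)
(array([602.2,  49.3]), 61.5, 67.4, 1.4, 358, 0.0394)
```

Run:
```python
from h import *
to(593.2,-119.1,178,-12.4)
```

```text
(593.2, -119.1, 178, -12.4) shift [168.9 -11.5 120.7] turn -0.1 yaw now -12.5
```

Emit:
servo_tool(rows=[[[50,-4,20],0,0.65],[[100,-8,40],0,0.65],[[140,-11.5,50],0,0.65],[[169,-11.5,60],0,0.65],[[169,-11.5,90],0,0.65],[[169,-11.5,110],0,0.65],[[169,-11.5,121],0,0.65],[[169,-11.5,121],0,0.65]])

```text
t: 18.65
tcp_pos: [0.5923, -0.1176, 0.1757]
tool_rot: [0.78, 0.626, -0.003, 0.008]
force: [-0.4, -0.6, 0.1]
finger_gap: 0.824
```

Emit:
servo_tool(rows=[[[0,0,0],0,-0.5],[[0,0,0],0,-0.5],[[0,0,0],0,-0.5],[[0,0,-5],0,-0.5],[[0,0,-8],0,-0.5],[[0,0,-8],0,-0.5],[[0,0,-8],0,0.35],[[0,0,-8],0,0.35]], force=20)

```text
t: 19.45
tcp_pos: [0.5922, -0.1175, 0.1838]
tool_rot: [0.78, 0.626, -0.003, 0.008]
force: [-0.9, -0.4, -1.3]
finger_gap: 0.675
```

Run:
```python
from h import *
st();s=tilt("scene",(.545,.64,-.18,-.085,.034,.07))
```

```text
t 19.45 q [-0.378  0.81   1.628 -0.019  0.694 -0.145] tcp [ 0.5922 -0.1175  0.1838] x [ 0.216  0.976 -0.014] y [ 0.976 -0.216  0.008] z [ 0.005 -0.015 -1.   ] F [-0.9 -0.4 -1.3] gap 0.6752791431843329
scene 484 164 normal [-0.036 -0.047  0.998] range [ 0.556 -0.172  0.044] [ 0.636 -0.103  0.051]
```

Emit:
servo_tool(rows=[[[0,0,0],0,0.36],[[0,0,0],0,0.36],[[0,0,0],0,-0.5],[[0,0,-3],0,-0.5],[[0,0,-6],0,-0.5],[[0,0,-6],0,0.36],[[0,0,-6],0,0.36],[[0,0,-6],0,-0.5]])

```text
t: 20.3
tcp_pos: [0.5921, -0.1173, 0.1896]
tool_rot: [0.78, 0.626, -0.003, 0.007]
force: [0.6, -0.6, -1.9]
finger_gap: 0.679
```

Run:
```python
from h import *
st();s=tilt("scene",(.545,.64,-.18,-.085,.02,.08))
```

```text
t 20.3 q [-0.378  0.801  1.627 -0.019  0.704 -0.146] tcp [ 0.5921 -0.1173  0.1896] x [ 0.216  0.976 -0.014] y [ 0.976 -0.216  0.008] z [ 0.005 -0.015 -1.   ] F [ 0.6 -0.6 -1.9] gap 0.6790073962045938
scene 700 175 normal [-0.043  0.003  0.999] range [ 0.554 -0.166  0.047] [ 0.636 -0.103  0.054]
```

Emit:
servo_tool(rows=[[[0,0,0],0,0.36],[[0,0,0],0,0.36],[[0,0,0],0,0.36],[[0,0,0],0,0.36]])

```text
t: 20.75
tcp_pos: [0.5921, -0.1173, 0.1896]
tool_rot: [0.78, 0.626, -0.003, 0.007]
force: [-0.2, -0.1, -0.5]
finger_gap: 0.683
```

Run:
```python
from h import *
st();s=tilt("scene",(.545,.64,-.18,-.085,.02,.08))
```

```text
t 20.75 q [-0.378  0.801  1.627 -0.019  0.704 -0.146] tcp [ 0.5921 -0.1173  0.1896] x [ 0.216  0.976 -0.014] y [ 0.976 -0.216  0.008] z [ 0.005 -0.015 -1.   ] F [-0.2 -0.1 -0.5] gap 0.6831237985174046
scene 696 175 normal [ 0.005 -0.177  0.984] range [ 0.555 -0.178  0.039] [ 0.634 -0.101  0.054]
```

Emit:
servo_tool(rows=[[[0,0,0],0,-0.5],[[0,0,0],0,-0.5],[[0,0,-4],0,-0.5],[[0,0,-7],0,-0.5],[[0,0,-7],0,0.36],[[0,0,-7],0,0.36],[[0,0,-7],0,0.36],[[0,0,-7],0,0.36]])

```text
t: 21.6
tcp_pos: [0.5921, -0.1172, 0.1967]
tool_rot: [0.78, 0.626, -0.003, 0.007]
force: [0.5, -0.1, -0.7]
finger_gap: 0.679
```

Run:
```python
from h import *
st();s=tilt("scene",(.545,.64,-.18,-.085,.02,.08))
```

```text
t 21.6 q [-0.378  0.789  1.626 -0.019  0.717 -0.146] tcp [ 0.5921 -0.1172  0.1967] x [ 0.216  0.976 -0.014] y [ 0.976 -0.216  0.008] z [ 0.005 -0.015 -1.   ] F [ 0.5 -0.1 -0.7] gap 0.6788912360985518
scene 686 165 normal [-0.083 -0.319  0.944] range [ 0.552 -0.178  0.039] [ 0.638 -0.103  0.062]
```

Tilt is 18° and clean. Repeating.

Emit:
servo_tool(rows=[[[0,0,0],0,-0.5],[[0,0,0],0,-0.5],[[0,0,-4],0,-0.5],[[0,0,-7],0,-0.5],[[0,0,-7],0,0.36],[[0,0,-7],0,0.36],[[0,0,-7],0,0.36],[[0,0,-7],0,0.36]])

```text
t: 22.45
tcp_pos: [0.592, -0.1171, 0.2036]
tool_rot: [0.78, 0.626, -0.003, 0.007]
force: [0.4, -0.7, -1.7]
finger_gap: 0.677
```

Emit:
servo_tool(rows=[[[0,0,0],0,-0.5],[[0,0,0],0,-0.5],[[0,0,-4],0,-0.5],[[0,0,-6],0,-0.5],[[0,0,-6],0,0.36],[[0,0,-6],0,0.36],[[0,0,-6],0,0.36],[[0,0,-6],0,0.36]])

```text
t: 23.25
tcp_pos: [0.592, -0.117, 0.2096]
tool_rot: [0.78, 0.626, -0.003, 0.007]
force: [-1.2, 0.1, -0.8]
finger_gap: 0.682
```

Run:
```python
from h import *
st();s=tilt("scene",(.545,.64,-.19,-.085,.015,.085))
cv2.imwrite("pics/f4.png",cv2.resize(s["image"][130:230,195:295],(500,500),interpolation=cv2.INTER_CUBIC))
```

```text
t 23.25 q [-0.378  0.768  1.623 -0.019  0.741 -0.146] tcp [ 0.592  -0.117   0.2096] x [ 0.216  0.976 -0.014] y [ 0.976 -0.216  0.007] z [ 0.004 -0.015 -1.   ] F [-1.2  0.1 -0.8] gap 0.6820008819405329
scene 639 208 normal [0.13  0.784 0.606] range [ 0.555 -0.13   0.015] [ 0.636 -0.085  0.077]
```

Emit:
servo_tool(rows=[[[0,0,0],0,-0.5],[[0,0,0],0,-0.5],[[0,0,-3],0,-0.5],[[0,0,-5],0,-0.5],[[0,0,-5],0,0.36],[[0,0,-5],0,0.36],[[0,0,-5],0,0.36],[[0,0,-5],0,-0.5]])

```text
t: 24.1
tcp_pos: [0.5919, -0.117, 0.2147]
tool_rot: [0.78, 0.626, -0.003, 0.007]
force: [-0.5, -1.0, -0.2]
finger_gap: 0.675
```

Run:
```python
from h import *
st();s=tilt("scene",(.545,.64,-.19,-.085,.015,.085))
cv2.imwrite("pics/f5.png",cv2.resize(s["image"][130:230,195:295],(500,500),interpolation=cv2.INTER_CUBIC))
```

```text
t 24.1 q [-0.377  0.76   1.622 -0.019  0.751 -0.146] tcp [ 0.5919 -0.117   0.2147] x [ 0.216  0.976 -0.014] y [ 0.976 -0.216  0.007] z [ 0.004 -0.015 -1.   ] F [-0.5 -1.  -0.2] gap 0.675405602409315
scene 605 219 normal [0.144 0.773 0.618] range [ 0.555 -0.134  0.021] [ 0.637 -0.085  0.084]
```

View pics/f5.png

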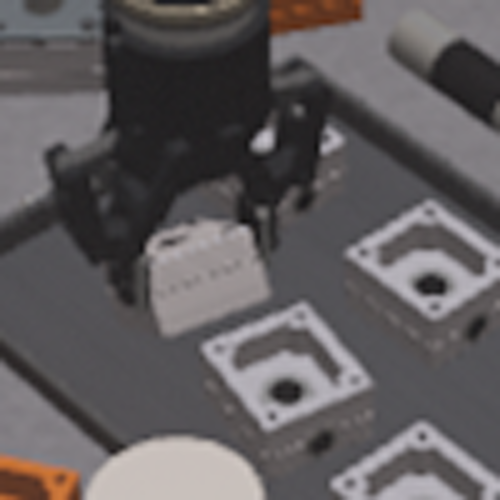

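Emit:
servo_tool(rows=[[[0,0,0],0,-0.5],[[0,0,-2],0,-0.5],[[0,0,-4],0,-0.5],[[-15,5,-5],-4,-0.5],[[-30,10,-5],-8,-0.5],[[-45,14,-5],-12.4,-0.5],[[-58,19,-5],-12.4,-0.5],[[-58,19,-5],-12.4,-0.5]], force=25)

```text
t: 24.95
tcp_pos: [0.5985, -0.1796, 0.2209]
tool_rot: [0.709, 0.705, -0.004, 0.008]
force: [0.1, 0.1, -1.3]
finger_gap: 0.671
```

Run:
```python
from h import *
st();s=tilt("scene",(.545,.64,-.26,-.12,.015,.09))
s=tilt("top",(.545,.64,-.26,-.12,.015,.09))
```

```text
t 24.95 q [-0.468  0.768  1.563 -0.017  0.797 -0.451] tcp [ 0.5985 -0.1796  0.2209] x [ 0.005  1.    -0.017] y [ 1.    -0.005  0.006] z [ 0.006 -0.017 -1.   ] F [ 0.1  0.1 -1.3] gap 0.6707595644658209
scene 598 189 normal [-0.034  0.797  0.603] range [ 0.558 -0.195  0.047] [ 0.637 -0.16   0.089]
top 28 24 normal [-0.11   0.728  0.677] range [ 0.604 -0.165  0.046] [ 0.628 -0.16   0.054]
```

Emit:
servo_tool(rows=[[[-6,0,2],0,-0.5],[[-12,0,3],0,-0.5],[[-17,0,3],0,-0.5],[[-21,0,3],0,-0.5],[[-25,0,3],0,-0.5],[[-29,0,3],0,-0.5],[[-29,0,3],0,-0.5]])

```text
t: 25.75
tcp_pos: [0.5978, -0.2016, 0.2202]
tool_rot: [0.709, 0.705, -0.0, 0.002]
force: [0.7, 20.0, 15.3]
finger_gap: 0.669
```

Run:
```python
from h import *
st();s=tilt("scene",(.545,.64,-.27,-.12,.015,.095))
cv2.imwrite("pics/f6.png",cv2.resize(s["image"][110:210,185:285],(500,500),interpolation=cv2.INTER_CUBIC))
```

```text
t 25.75 q [-0.502  0.776  1.545 -0.002  0.817 -0.494] tcp [ 0.5978 -0.2016  0.2202] x [ 0.006  1.    -0.004] y [ 1.    -0.006  0.003] z [ 0.003 -0.004 -1.   ] F [ 0.7 20.  15.3] gap 0.6691159799607878
scene 592 221 normal [0.058 0.784 0.618] range [ 0.56  -0.212  0.048] [ 0.639 -0.177  0.09 ]
```

Emit:
servo_tool(rows=[[[4,0,0],0,-0.5],[[6,0,-4],0,-0.5],[[6,0,-7],0,-0.5],[[6,0,-7],0,0.32],[[6,0,-7],0,0.32]], force=20)

```text
t: 26.3
tcp_pos: [0.5978, -0.1963, 0.2271]
tool_rot: [0.71, 0.705, -0.0, 0.003]
force: [0.1, 0.3, -1.7]
finger_gap: 0.675
```

Run:
```python
from h import *
st();s=tilt("scene",(.545,.64,-.27,-.12,.015,.1))
```

```text
t 26.3 q [-0.494  0.764  1.548 -0.003  0.826 -0.485] tcp [ 0.5978 -0.1963  0.2271] x [ 0.007  1.    -0.004] y [ 1.    -0.007  0.003] z [ 0.003 -0.004 -1.   ] F [ 0.1  0.3 -1.7] gap 0.6745426161744623
scene 598 239 normal [0.003 0.775 0.632] range [ 0.558 -0.208  0.056] [ 0.64  -0.172  0.097]
```

Emit:
servo_tool(rows=[[[-3,0,0],0,0.32],[[-6,0,0],0,0.32],[[-9,0,0],0,0.32],[[-12,0,0],0,0.32],[[-15,0,0],0,0.32],[[-15,0,0],0,0.32]])

```text
t: 26.95
tcp_pos: [0.5976, -0.2094, 0.2276]
tool_rot: [0.71, 0.704, 0.001, 0.0]
force: [0.2, 8.0, 3.3]
finger_gap: 0.675
```

Run:
```python
from h import *
st();s=tilt("scene",(.545,.64,-.27,-.12,.015,.1))
cv2.imwrite("pics/f6.png",cv2.resize(s["image"][110:210,185:285],(500,500),interpolation=cv2.INTER_CUBIC))
```

```text
t 26.95 q [-0.514  0.767  1.536  0.003  0.838 -0.507] tcp [ 0.5976 -0.2094  0.2276] x [0.009 1.    0.001] y [ 1.    -0.009  0.002] z [ 0.002  0.001 -1.   ] F [0.2 8.  3.3] gap 0.6745262599613231
scene 592 213 normal [-0.027  0.759  0.651] range [ 0.558 -0.219  0.056] [ 0.64  -0.183  0.097]
```

Emit:
servo_tool(rows=[[[-2,0,0],0,0.335],[[-4,0,0],0,0.335],[[-6,0,0],0,0.335],[[-8,0,0],0,0.335]])

```text
t: 27.4
tcp_pos: [0.5976, -0.2146, 0.229]
tool_rot: [0.711, 0.704, 0.003, -0.002]
force: [0.3, 13.0, 12.7]
finger_gap: 0.67
```

Run:
```python
from h import *
st();s=tilt("scene",(.545,.64,-.27,-.12,.015,.1))
cv2.imwrite("pics/f6.png",cv2.resize(s["image"][110:210,185:285],(500,500),interpolation=cv2.INTER_CUBIC))
```

```text
t 27.4 q [-0.522  0.767  1.529  0.009  0.847 -0.518] tcp [ 0.5976 -0.2146  0.229 ] x [0.01  1.    0.007] y [ 1.    -0.01   0.001] z [ 0.002  0.007 -1.   ] F [ 0.3 13.  12.7] gap 0.6700054476623115
scene 573 212 normal [0.014 0.758 0.652] range [ 0.557 -0.223  0.058] [ 0.639 -0.188  0.099]
```

View pics/f6.png

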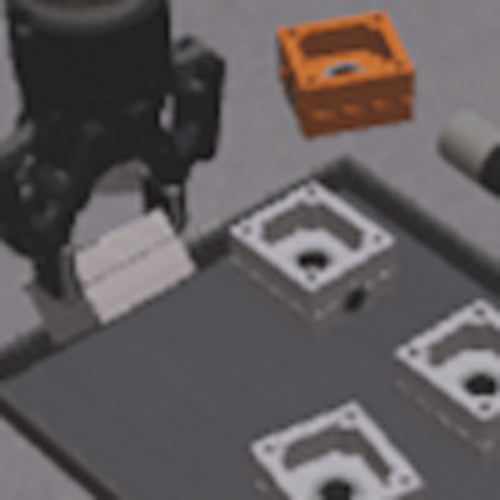

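Emit:
servo_tool(rows=[[[3,0,0],0,-0.5],[[5,0,-2],0,-0.5],[[5,0,-2],0,0.35],[[4,0,-2],0,0.35],[[2,0,-2],0,0.35],[[0,0,-2],0,0.35]])

```text
t: 28.05
tcp_pos: [0.5976, -0.2155, 0.2309]
tool_rot: [0.711, 0.704, 0.003, -0.002]
force: [0.6, 0.2, -1.8]
finger_gap: 0.672
```

Run:
```python
from h import *
st();s=tilt("scene",(.545,.64,-.27,-.12,.015,.105))
```

```text
t 28.05 q [-0.523  0.764  1.528  0.008  0.851 -0.519] tcp [ 0.5976 -0.2155  0.2309] x [0.01  1.    0.007] y [ 1.    -0.01   0.001] z [ 0.001  0.007 -1.   ] F [ 0.6  0.2 -1.8] gap 0.67210956500074
scene 578 202 normal [-0.031  0.68   0.732] range [ 0.567 -0.226  0.063] [ 0.64  -0.187  0.1  ]
```

The tilt has reached 47° with no load left on the wrist, so 0.35 works. I'll keep pushing gently.

Emit:
servo_tool(rows=[[[-2,0,0],0,0.35],[[-4,0,0],0,0.35],[[-6,0,0],0,0.35],[[-8,0,0],0,0.35],[[-10,0,0],0,0.35]])

```text
t: 28.6
tcp_pos: [0.5975, -0.2246, 0.2323]
tool_rot: [0.711, 0.703, 0.004, -0.003]
force: [-0.6, 5.9, 9.2]
finger_gap: 0.672
```

Run:
```python
from h import *
st();s=tilt("scene",(.545,.64,-.27,-.12,.015,.105))
cv2.imwrite("pics/f7.png",cv2.resize(s["image"][110:210,185:285],(500,500),interpolation=cv2.INTER_CUBIC))
```

```text
t 28.6 q [-0.536  0.765  1.519  0.011  0.861 -0.533] tcp [ 0.5975 -0.2246  0.2323] x [0.011 1.    0.009] y [ 1.    -0.011  0.001] z [ 0.001  0.009 -1.   ] F [-0.6  5.9  9.2] gap 0.6719010128472355
scene 628 215 normal [0.062 0.611 0.79 ] range [ 0.557 -0.232  0.066] [ 0.639 -0.192  0.101]
```

Emit:
servo_tool(rows=[[[-1,0,0],0,0.355],[[-3,0,-0.5],0,0.355],[[-5,0,-0.5],0,0.355],[[-7,0,-0.5],0,0.355],[[-9,0,-0.5],0,0.355],[[-9,0,-0.5],0,0.32]])

```text
t: 29.25
tcp_pos: [0.5974, -0.2344, 0.2333]
tool_rot: [0.711, 0.703, 0.004, -0.002]
force: [-1.4, 2.1, 4.5]
finger_gap: 0.676
```

Run:
```python
from h import *
st();s=tilt("scene",(.545,.64,-.28,-.12,.015,.105))
cv2.imwrite("pics/f7.png",cv2.resize(s["image"][110:210,185:285],(500,500),interpolation=cv2.INTER_CUBIC))
```

```text
t 29.25 q [-0.549  0.767  1.509  0.011  0.868 -0.545] tcp [ 0.5974 -0.2344  0.2333] x [0.011 1.    0.009] y [ 1.    -0.011  0.002] z [ 0.002  0.008 -1.   ] F [-1.4  2.1  4.5] gap 0.6755011042241712
scene 699 211 normal [-0.022  0.514  0.857] range [ 0.552 -0.242  0.074] [ 0.64  -0.2    0.099]
```

Emit:
servo_tool(rows=[[[-1,0,0],0,0.355],[[-3,0,0],0,0.355],[[-5,0,0],0,0.355],[[-7,0,0],0,0.355],[[-9,0,0],0,0.355],[[-12,0,0],0,0.355],[[-12,0,0],0,-0.5]])

```text
t: 30.0
tcp_pos: [0.5973, -0.2468, 0.2329]
tool_rot: [0.711, 0.703, 0.004, -0.002]
force: [-0.3, 1.2, -0.2]
finger_gap: 0.676
```

Run:
```python
from h import *
st();s=tilt("scene",(.545,.64,-.28,-.12,.015,.105))
cv2.imwrite("pics/f8.png",cv2.resize(s["image"][110:210,185:285],(500,500),interpolation=cv2.INTER_CUBIC))
```

```text
t 30.0 q [-0.566  0.772  1.497  0.01   0.875 -0.561] tcp [ 0.5973 -0.2468  0.2329] x [0.012 1.    0.008] y [ 1.    -0.012  0.002] z [ 0.002  0.008 -1.   ] F [-0.3  1.2 -0.2] gap 0.675688842434884
scene 795 172 normal [0.086 0.376 0.922] range [ 0.556 -0.257  0.078] [ 0.639 -0.211  0.103]
```

Emit:
servo_tool(rows=[[[0,0,-6],0,-0.5],[[0,0,-12],0,-0.5],[[10,0,-12],0,-0.5],[[20,0,-12],0,-0.5],[[30,0,-8],0,-0.5],[[30,0,2],0,-0.5],[[30,0,10],0,-0.5],[[30,0,13],0,-0.5]])

```text
t: 30.85
tcp_pos: [0.5972, -0.2164, 0.2184]
tool_rot: [0.711, 0.703, 0.003, -0.003]
force: [-0.9, 0.7, -1.1]
finger_gap: 0.679
```

Run:
```python
from h import *
st();s=tilt("scene",(.545,.64,-.25,-.12,.03,.105))
```

```text
t 30.85 q [-0.525  0.783  1.531  0.01   0.832 -0.521] tcp [ 0.5972 -0.2164  0.2184] x [0.011 1.    0.009] y [ 1.    -0.011 -0.001] z [-0.001  0.009 -1.   ] F [-0.9  0.7 -1.1] gap 0.6785874678952604
scene 640 202 normal [-0.014  0.356  0.934] range [ 0.559 -0.227  0.064] [ 0.64  -0.182  0.084]
```

Emit:
servo_tool(rows=[[[0,0,1],0,-0.5],[[0,0,2],0,0.35],[[0,0,3],0,0.35],[[0,0,4],0,0.35],[[0,0,5],0,0.35],[[0,0,6],0,0.35]])

```text
t: 31.5
tcp_pos: [0.5973, -0.2174, 0.2157]
tool_rot: [0.711, 0.703, 0.003, -0.002]
force: [-5.6, -1.7, 18.9]
finger_gap: 0.677
```

Run:
```python
from h import *
st();s=tilt("scene",(.545,.64,-.25,-.12,.03,.105))
```

```text
t 31.5 q [-0.526  0.787  1.531  0.008  0.826 -0.521] tcp [ 0.5973 -0.2174  0.2157] x [0.011 1.    0.007] y [ 1.    -0.011  0.   ] z [ 0.     0.007 -1.   ] F [-5.6 -1.7 18.9] gap 0.6771513413335013
scene 664 204 normal [0.022 0.279 0.96 ] range [ 0.554 -0.226  0.063] [ 0.64  -0.182  0.08 ]
```

Emit:
servo_tool(rows=[[[0,0,0],0,0.36],[[0,0,0],0,0.36],[[0,0,1],0,0.36],[[0,0,2],0,0.36],[[0,0,3],0,0.36]])

```text
t: 32.05
tcp_pos: [0.5975, -0.2174, 0.2124]
tool_rot: [0.711, 0.703, 0.003, -0.002]
force: [0.4, -0.2, -0.1]
finger_gap: 0.677
```

Run:
```python
from h import *
st();s=tilt("scene",(.545,.64,-.25,-.12,.03,.105))
```

```text
t 32.05 q [-0.526  0.793  1.532  0.009  0.82  -0.521] tcp [ 0.5975 -0.2174  0.2124] x [0.011 1.    0.007] y [ 1.    -0.011  0.001] z [ 0.001  0.007 -1.   ] F [ 0.4 -0.2 -0.1] gap 0.6766104819707729
scene 660 204 normal [0.019 0.237 0.971] range [ 0.555 -0.227  0.065] [ 0.64  -0.185  0.079]
```

Emit:
servo_tool(rows=[[[-2,0,1],0,0.36],[[-4,0,2],0,0.36],[[-6,0,2.5],0,0.365],[[-8,0,3],0,0.365],[[-8,0,3],0,0.37],[[-8,0,3],0,0.37]])

```text
t: 32.7
tcp_pos: [0.5973, -0.2255, 0.2091]
tool_rot: [0.711, 0.703, 0.003, -0.002]
force: [-0.2, 0.3, -0.4]
finger_gap: 0.686
```

Run:
```python
from h import *
st();s=tilt("scene",(.545,.64,-.26,-.12,.03,.105))
cv2.imwrite("pics/f9.png",cv2.resize(s["image"][110:210,185:285],(500,500),interpolation=cv2.INTER_CUBIC))
```

```text
t 32.7 q [-0.537  0.8    1.525  0.009  0.82  -0.532] tcp [ 0.5973 -0.2255  0.2091] x [0.011 1.    0.007] y [ 1.    -0.011  0.   ] z [ 0.     0.007 -1.   ] F [-0.2  0.3 -0.4] gap 0.6855526900185915
scene 672 186 normal [ 0.021 -0.084  0.996] range [ 0.555 -0.239  0.064] [ 0.639 -0.196  0.071]
```

Emit:
servo_tool(rows=[[[0,0,0],0,0.6],[[0,0,0],0,0.65],[[8,0,0],0,0.65],[[15.5,0,9],0,0.65],[[15.5,0,18],0,0.65],[[15.5,0,18],0,0.65]])

```text
t: 33.35
tcp_pos: [0.5968, -0.2088, 0.1893]
tool_rot: [0.711, 0.704, 0.002, -0.004]
force: [0.6, 0.1, 0.2]
finger_gap: 0.825
```

Run:
```python
from h import *
st();s=tilt("scene",(.545,.64,-.26,-.12,.05,.08))
t=snapshot("top")
o=np.hstack([cv2.resize(s["image"][110:210,185:285],(400,400),interpolation=cv2.INTER_CUBIC),cv2.resize(t["image"][165:275,320:430],(400,400),interpolation=cv2.INTER_CUBIC)])
cv2.imwrite("pics/g1.png",o)
for r in rects(pts(s),.058,.076,roi=(.54,.66,-.26,-.15),amin=15): print(r)
for r in rects(pts(t),.058,.076,roi=(.54,.66,-.26,-.15),amin=15): print(r)
```

```text
t 33.35 q [-0.514  0.825  1.545  0.009  0.778 -0.511] tcp [ 0.5968 -0.2088  0.1893] x [0.01  1.    0.009] y [ 1.    -0.01  -0.003] z [-0.003  0.009 -1.   ] F [0.6 0.1 0.2] gap 0.8247291289246694
scene 289 89 normal [-0.188  0.266  0.945] range [ 0.548 -0.223  0.055] [ 0.639 -0.196  0.076]
(array([ 593.8, -208.8]), 27.8, 106.7, -89.9, 229, 0.0673)
```

View pics/g1.png

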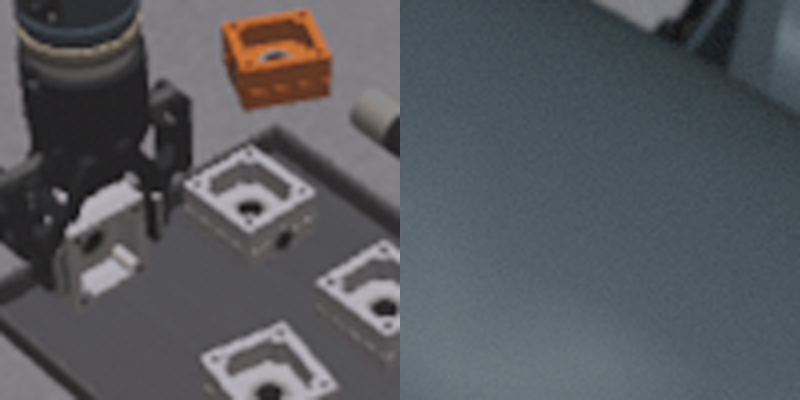

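The housing now stands on its side with the open face toward the camera, at about (105,245). The fingers straddle it near the open edge. I'll grip it there, lift it slightly, and ease it round with its own weight.

Emit:
servo_tool(rows=[[[1,0,0],0,-0.5],[[1,0,0],0,-0.5],[[1,0,0],0,-0.5],[[1,0,-5],0,-0.5],[[8,0,-10],0,-0.5],[[8,0,-10],0,0.355],[[8,0,-10],0,0.355],[[8,0,-10],0,0.355]])

```text
t: 34.25
tcp_pos: [0.5974, -0.2015, 0.2006]
tool_rot: [0.711, 0.703, 0.002, -0.003]
force: [-1.0, -0.1, -1.8]
finger_gap: 0.678
```

```bash
cat >> h.py <<'E'
def ang(box,n="scene"):
    """two dominant plane normals in box"""
    s=snapshot(n);W=pts(s);x,y,z=[np.nan_to_num(W[...,i],nan=-9) for i in range(3)]
    m=(x>box[0])&(x<box[1])&(y>box[2])&(y<box[3])&(z>box[4])&(z<box[5])
    P=np.stack([x[m],y[m],z[m]],1); rng=np.random.default_rng(0)
    for rep in range(3):
        best=(0,)
        for _ in range(500):
            a=P[rng.choice(len(P),3,False)]; nn=np.cross(a[1]-a[0],a[2]-a[0]); l=np.linalg.norm(nn)
            if l<1e-5 or abs(nn[0]/l)>.15: continue
            nn/=l; k=abs((P-a[0])@nn)<.0015
            if k.sum()>best[0]: best=(k.sum(),nn*np.sign(nn[1]+.01),k)
        Q=P[best[2]]; print(best[0],"n",np.round(best[1],3),"elev",round(np.degrees(np.arctan2(best[1][2],best[1][1])),1),np.round(Q.min(0),3),np.round(Q.max(0),3)); P=P[~best[2]]
    return s
E
python3 - <<'E'
from h import *
st();ang((.57,.625,-.26,-.12,.012,.09))
E
```

```text
t 34.25 q [-0.504  0.806  1.549  0.009  0.791 -0.5  ] tcp [ 0.5974 -0.2015  0.2006] x [0.01  1.    0.008] y [ 1.    -0.01  -0.001] z [-0.001  0.008 -1.   ] F [-1.  -0.1 -1.8] gap 0.6779263589424397
112 n [ 0.021  1.    -0.015] elev -0.9 [ 0.57  -0.196  0.013] [ 0.625 -0.192  0.088]
70 n [-0.005  0.998 -0.06 ] elev -3.4 [ 0.57  -0.214  0.019] [ 0.607 -0.208  0.082]
52 n [0.009 1.    0.015] elev 0.9 [ 0.571 -0.198  0.016] [ 0.625 -0.195  0.082]
```

Emit:
servo_tool(rows=[[[0,0,0],0,0.36],[[0,0,0],0,0.36],[[0,0,0],0,0.36],[[0,0,0],0,0.36]])

```text
t: 34.7
tcp_pos: [0.5974, -0.2017, 0.2006]
tool_rot: [0.711, 0.703, 0.002, -0.003]
force: [-0.7, -0.5, -0.1]
finger_gap: 0.679
```

Run:
```python
from h import *
st();ang((.57,.625,-.26,-.12,.012,.09))
```

```text
t 34.7 q [-0.504  0.806  1.549  0.009  0.791 -0.5  ] tcp [ 0.5974 -0.2017  0.2006] x [0.01  1.    0.008] y [ 1.    -0.01  -0.001] z [-0.001  0.008 -1.   ] F [-0.7 -0.5 -0.1] gap 0.6788318207754656
96 n [ 0.054  0.049 -0.997] elev -87.2 [ 0.57  -0.224  0.066] [ 0.625 -0.187  0.072]
68 n [-0.001  0.998 -0.056] elev -3.2 [ 0.571 -0.193  0.012] [ 0.625 -0.188  0.071]
58 n [-0.14   0.987 -0.085] elev -4.9 [ 0.573 -0.212  0.013] [ 0.605 -0.204  0.072]
```

Emit:
servo_tool(rows=[[[0,0,0],0,-0.5],[[0,0,0],0,-0.5],[[-2,0,-4],0,-0.5],[[-6,0,-8],0,-0.5],[[-8,0,-8],0,0.35],[[-10,0,-8],0,0.35],[[-12,0,-8],0,0.35],[[-14,0,-8],0,0.35]])

```text
t: 35.55
tcp_pos: [0.5972, -0.2143, 0.2086]
tool_rot: [0.711, 0.703, 0.004, -0.005]
force: [0.5, 7.5, 1.8]
finger_gap: 0.675
```

Emit:
servo_tool(rows=[[[-2,0,0],0,0.35],[[-4,0,0],0,0.35],[[-6,0,0],0,0.35],[[-8,0,0],0,0.35]])

```text
t: 35.95
tcp_pos: [0.597, -0.22, 0.2087]
tool_rot: [0.711, 0.703, 0.005, -0.007]
force: [1.7, 8.2, 3.6]
finger_gap: 0.68
```

Run:
```python
from h import *
st();ang((.57,.625,-.28,-.12,.012,.09))
```

```text
t 35.95 q [-0.531  0.799  1.529  0.017  0.824 -0.531] tcp [ 0.597  -0.22    0.2087] x [0.012 1.    0.017] y [ 1.    -0.012 -0.003] z [-0.003  0.017 -1.   ] F [1.7 8.2 3.6] gap 0.6803936256098182
122 n [0.022 0.994 0.105] elev 6.0 [ 0.57  -0.209  0.014] [ 0.625 -0.2    0.089]
92 n [ 0.007  0.144 -0.99 ] elev -81.7 [ 0.57  -0.243  0.072] [ 0.624 -0.204  0.08 ]
76 n [-0.078  0.997 -0.02 ] elev -1.1 [ 0.572 -0.225  0.016] [ 0.624 -0.219  0.08 ]
```

It's rotating the right way, about 8° so far. Continuing.

Emit:
servo_tool(rows=[[[-2,0,0],0,0.355],[[-4,0,0],0,0.355],[[-6,0,0],0,0.355],[[-8,0,0],0,0.355],[[-10,0,0],0,0.355],[[-12,0,0],0,0.355],[[-12,0,0],0,0.3]])

```text
t: 36.7
tcp_pos: [0.5967, -0.2327, 0.2084]
tool_rot: [0.711, 0.703, 0.005, -0.007]
force: [-0.0, 3.9, 1.2]
finger_gap: 0.68
```

Run:
```python
from h import *
st();ang((.57,.625,-.29,-.12,.012,.095))
```

```text
t 36.7 q [-0.549  0.804  1.518  0.017  0.832 -0.548] tcp [ 0.5967 -0.2327  0.2084] x [0.012 1.    0.016] y [ 1.    -0.012 -0.003] z [-0.003  0.017 -1.   ] F [-0.   3.9  1.2] gap 0.6796479020218634
108 n [0.012 0.94  0.342] elev 20.0 [ 0.57  -0.225  0.022] [ 0.625 -0.2    0.083]
100 n [-0.027  0.908  0.419] elev 24.8 [ 0.57  -0.244  0.02 ] [ 0.625 -0.216  0.075]
61 n [-0.014  0.296 -0.955] elev -72.8 [ 0.571 -0.253  0.07 ] [ 0.623 -0.218  0.082]
```

Emit:
servo_tool(rows=[[[-2,0,0],0,0.355],[[-4,0,0],0,0.355],[[-6,0,0],0,0.355],[[-8,0,0],0,0.355],[[-10,0,0],0,0.355],[[-12,0,0],0,0.355],[[-14,0,0],0,0.355],[[-14,0,0],0,0.3]])

```text
t: 37.55
tcp_pos: [0.5965, -0.2469, 0.2079]
tool_rot: [0.711, 0.703, 0.005, -0.007]
force: [0.7, 2.5, -1.3]
finger_gap: 0.673
```

Run:
```python
from h import *
st();ang((.57,.625,-.3,-.12,.012,.095))
```

```text
t 37.55 q [-0.568  0.809  1.504  0.016  0.841 -0.566] tcp [ 0.5965 -0.2469  0.2079] x [0.012 1.    0.016] y [ 1.    -0.012 -0.004] z [-0.004  0.016 -1.   ] F [ 0.7  2.5 -1.3] gap 0.6727058924320182
97 n [-0.088  0.767  0.635] elev 39.6 [ 0.573 -0.259  0.026] [ 0.625 -0.218  0.069]
111 n [0.016 0.801 0.599] elev 36.8 [ 0.57  -0.24   0.032] [ 0.625 -0.2    0.085]
73 n [0.002 0.791 0.611] elev 37.7 [ 0.57  -0.243  0.031] [ 0.625 -0.203  0.083]
```

Emit:
servo_tool(rows=[[[-2,0,0],0,0.355],[[-4,0,0],0,0.355],[[-6,0,0],0,0.355],[[-8,0,0],0,0.355],[[-10,0,0],0,0.355],[[-10,0,0],0,-0.5],[[-10,0,0],0,-0.5]])

```text
t: 38.3
tcp_pos: [0.5963, -0.2571, 0.208]
tool_rot: [0.711, 0.703, 0.004, -0.007]
force: [-1.1, 2.8, -0.1]
finger_gap: 0.674
```

Run:
```python
from h import *
st();ang((.57,.625,-.31,-.12,.012,.095))
```

```text
t 38.3 q [-0.581  0.813  1.493  0.015  0.847 -0.579] tcp [ 0.5963 -0.2571  0.208 ] x [0.012 1.    0.016] y [ 1.    -0.012 -0.004] z [-0.004  0.016 -1.   ] F [-1.1  2.8 -0.1] gap 0.6736551834367732
104 n [-0.027  0.661  0.75 ] elev 48.6 [ 0.572 -0.261  0.028] [ 0.625 -0.217  0.066]
96 n [0.024 0.693 0.721] elev 46.1 [ 0.57  -0.253  0.04 ] [ 0.625 -0.206  0.085]
73 n [-0.103  0.646  0.757] elev 49.5 [ 0.571 -0.263  0.031] [ 0.625 -0.226  0.064]
```

Emit:
servo_tool(rows=[[[0,0,-10],0,-0.5],[[0,0,-18],0,-0.5],[[15,0,-18],0,-0.5],[[30,0,-18],0,-0.5],[[44,0,-14],0,-0.5],[[50,0,-6],0,-0.5],[[50,0,3],0,-0.5],[[50,0,7],0,-0.5]])

```text
t: 39.15
tcp_pos: [0.5966, -0.2064, 0.2]
tool_rot: [0.711, 0.703, 0.004, -0.008]
force: [-0.6, 0.7, -0.9]
finger_gap: 0.677
```

Run:
```python
from h import *
st();ang((.57,.625,-.26,-.12,.012,.095))
```

```text
t 39.15 q [-0.512  0.808  1.544  0.016  0.802 -0.512] tcp [ 0.5966 -0.2064  0.2   ] x [0.011 1.    0.016] y [ 1.    -0.011 -0.006] z [-0.006  0.016 -1.   ] F [-0.6  0.7 -0.9] gap 0.6766772000099865
110 n [0.006 0.668 0.744] elev 48.1 [ 0.572 -0.21   0.02 ] [ 0.625 -0.168  0.058]
105 n [0.043 0.727 0.685] elev 43.3 [ 0.57  -0.201  0.031] [ 0.625 -0.156  0.078]
72 n [-0.035  0.66   0.751] elev 48.7 [ 0.573 -0.212  0.022] [ 0.624 -0.171  0.056]
```

Emit:
servo_tool(rows=[[[0,0,2],0,-0.5],[[-2,0,3.5],0,0.355],[[-4,0,5],0,0.355],[[-6,0,6.5],0,0.355],[[-8,0,8],0,0.355],[[-10,0,10],0,0.355],[[-12,0,12],0,0.355]])

```text
t: 39.9
tcp_pos: [0.5964, -0.2193, 0.1876]
tool_rot: [0.711, 0.703, 0.004, -0.007]
force: [-0.5, -0.1, 3.6]
finger_gap: 0.675
```

Run:
```python
from h import *
st();ang((.57,.625,-.26,-.12,.012,.095))
```

```text
t 39.9 q [-0.53   0.831  1.535  0.015  0.787 -0.529] tcp [ 0.5964 -0.2193  0.1876] x [0.012 1.    0.016] y [ 1.    -0.012 -0.005] z [-0.005  0.016 -1.   ] F [-0.5 -0.1  3.6] gap 0.6746424575740896
109 n [-0.019  0.34   0.94 ] elev 70.1 [ 0.571 -0.224  0.023] [ 0.625 -0.168  0.044]
97 n [-0.012  0.455  0.89 ] elev 62.9 [ 0.57  -0.23   0.035] [ 0.625 -0.163  0.069]
60 n [-0.11   0.505  0.856] elev 59.5 [ 0.572 -0.224  0.015] [ 0.625 -0.172  0.048]
```

Emit:
servo_tool(rows=[[[-1,0,1.5],0,0.355],[[-2,0,3],0,0.355],[[-3,0,4.5],0,0.355],[[-3.5,0,6],0,0.355],[[-3.5,0,6],0,0.36]])

```text
t: 40.45
tcp_pos: [0.5963, -0.2232, 0.1808]
tool_rot: [0.712, 0.703, 0.004, -0.007]
force: [-0.1, -1.4, 0.4]
finger_gap: 0.677
```

Run:
```python
from h import *
st();ang((.57,.625,-.26,-.12,.025,.095))
```

```text
t 40.45 q [-0.536  0.843  1.533  0.015  0.778 -0.534] tcp [ 0.5963 -0.2232  0.1808] x [0.013 1.    0.015] y [ 1.    -0.013 -0.005] z [-0.005  0.015 -1.   ] F [-0.1 -1.4  0.4] gap 0.677410307583941
90 n [0.016 0.219 0.976] elev 77.3 [ 0.573 -0.233  0.026] [ 0.624 -0.188  0.036]
93 n [0.03  0.284 0.959] elev 73.5 [ 0.571 -0.231  0.036] [ 0.625 -0.168  0.057]
66 n [0.026 0.164 0.986] elev 80.6 [ 0.571 -0.23   0.025] [ 0.625 -0.171  0.038]
```

Emit:
servo_tool(rows=[[[0,0,0],0,0.38],[[0,0,0],0,0.4],[[0,0,0],0,0.5],[[0,0,-7],0,0.6],[[9,0,-7],0,0.6],[[17,0,-7],0,0.6],[[17,0,-7],0,0.6]])

```text
t: 41.2
tcp_pos: [0.5963, -0.2044, 0.1881]
tool_rot: [0.711, 0.703, 0.004, -0.008]
force: [-0.3, -0.7, 0.3]
finger_gap: 0.8
```

Run:
```python
from h import *
st();ang((.57,.625,-.26,-.12,.025,.095))
```

```text
t 41.2 q [-0.51   0.826  1.549  0.016  0.78  -0.51 ] tcp [ 0.5963 -0.2044  0.1881] x [0.011 1.    0.017] y [ 1.    -0.011 -0.006] z [-0.006  0.017 -1.   ] F [-0.3 -0.7  0.3] gap 0.7995818268880855
84 n [0.107 0.096 0.99 ] elev 84.5 [ 0.571 -0.231  0.025] [ 0.624 -0.17   0.036]
78 n [-0.004  0.335  0.942] elev 70.4 [ 0.57  -0.227  0.036] [ 0.625 -0.169  0.058]
51 n [-0.084  0.093 -0.992] elev -84.6 [ 0.57  -0.232  0.034] [ 0.625 -0.167  0.043]
```

Emit:
servo_tool(rows=[[[0,0,0],0,-0.5],[[0,0,0],0,-0.5],[[0,0,0],0,-0.5],[[0,0,-6],0,-0.5],[[4,3,-10],0,-0.5],[[12,6,-10],0,-0.5],[[18,6,-6],0,-0.5],[[18,6,-2],0,-0.5]])

```text
t: 42.05
tcp_pos: [0.6025, -0.1856, 0.1898]
tool_rot: [0.71, 0.704, 0.004, -0.008]
force: [-0.2, -1.0, -2.4]
finger_gap: 0.678
```

Run:
```python
from h import *
st();ang((.57,.625,-.26,-.11,.025,.095))
```

```text
t 42.05 q [-0.478  0.824  1.548  0.017  0.784 -0.481] tcp [ 0.6025 -0.1856  0.1898] x [0.01  1.    0.017] y [ 1.    -0.01  -0.007] z [-0.007  0.017 -1.   ] F [-0.2 -1.  -2.4] gap 0.6784350340391594
99 n [0.011 0.281 0.96 ] elev 73.7 [ 0.572 -0.208  0.039] [ 0.624 -0.147  0.058]
91 n [0.032 0.223 0.974] elev 77.1 [ 0.578 -0.211  0.025] [ 0.618 -0.152  0.041]
50 n [0.067 0.264 0.962] elev 74.7 [ 0.579 -0.205  0.026] [ 0.612 -0.172  0.036]
```

Emit:
servo_tool(rows=[[[0,0,1],0,-0.5],[[0,0,2],0,0.355],[[0,0,3.5],0,0.355],[[0,0,5],0,0.355],[[0,0,6.5],0,0.355],[[0,0,8],0,0.355]])

```text
t: 42.7
tcp_pos: [0.6027, -0.1877, 0.1827]
tool_rot: [0.711, 0.704, 0.003, -0.007]
force: [-1.0, -3.6, 5.7]
finger_gap: 0.684
```

Run:
```python
from h import *
st();ang((.57,.625,-.26,-.11,.025,.095))
```

```text
t 42.7 q [-0.481  0.835  1.548  0.014  0.769 -0.481] tcp [ 0.6027 -0.1877  0.1827] x [0.01  1.    0.014] y [ 1.    -0.01  -0.005] z [-0.005  0.014 -1.   ] F [-1.  -3.6  5.7] gap 0.6836499849527322
83 n [-0.063  0.052  0.997] elev 87.0 [ 0.576 -0.217  0.025] [ 0.625 -0.154  0.031]
72 n [0.027 0.159 0.987] elev 80.9 [ 0.572 -0.211  0.037] [ 0.625 -0.152  0.05 ]
46 n [-0.04   0.951  0.306] elev 17.8 [ 0.572 -0.173  0.031] [ 0.625 -0.153  0.095]
```

Emit:
servo_tool(rows=[[[0,0,1],0,0.36],[[0,0,2],0,0.36],[[0,0,3],0,0.36],[[0,0,4],0,0.36],[[0,0,5],0,0.36],[[0,0,5],0,0.37]])

```text
t: 43.35
tcp_pos: [0.6027, -0.1874, 0.1771]
tool_rot: [0.711, 0.704, 0.003, -0.007]
force: [1.1, 0.0, 0.8]
finger_gap: 0.688
```

Run:
```python
from h import *
st();ang((.57,.625,-.26,-.11,.03,.06))
```

```text
t 43.35 q [-0.48   0.844  1.549  0.014  0.76  -0.481] tcp [ 0.6027 -0.1874  0.1771] x [0.01  1.    0.014] y [ 1.    -0.01  -0.005] z [-0.005  0.014 -1.   ] F [1.1 0.  0.8] gap 0.687889125548036
76 n [-0.043  0.026 -0.999] elev -88.5 [ 0.572 -0.215  0.038] [ 0.624 -0.155  0.042]
39 n [-0.147  0.1   -0.984] elev -84.2 [ 0.571 -0.216  0.03 ] [ 0.624 -0.154  0.039]
30 n [-0.061  0.034 -0.998] elev -88.0 [ 0.57  -0.213  0.04 ] [ 0.624 -0.156  0.045]
```

The housing is flat and open side up, with its rim at z = 40 mm. I'll release, retreat and check the whole tray.

Emit:
servo_tool(rows=[[[0,0,0],0,0.5],[[0,0,0],0,0.6],[[0,0,-15],0,0.6],[[0,0,-50],0,0.6],[[0,0,-95],0,0.6],[[-40,0,-130],0,0.6],[[-90,-20,-140],0,0.6],[[-140,-40,-140],0,0.6]])

```text
t: 44.2
tcp_pos: [0.5669, -0.3198, 0.3196]
tool_rot: [0.71, 0.705, 0.003, -0.003]
force: [0.5, -0.6, 0.2]
finger_gap: 0.798
```

Run:
```python
from h import *
st()
t=snapshot("top");s=snapshot("scene")
for n,W in (("top",pts(t)),("scene",pts(s))):
    print(n)
    for r in rects(W,.034,.047): print(r)
B=cv2.resize(t["image"][150:300,230:415],(800,600)); 
o=np.vstack([cv2.resize(t["image"][160:300,235:415],(600,467))[:, :],]); 
a=cv2.resize(t["image"][165:300,230:415],(480,350)); b=cv2.resize(s["image"][100:300,160:360],(320,350))
cv2.imwrite("pics/fin.png",np.hstack([a,b]))
# bystander change between first and last top depth
W0=pts(dict(np.load("top.npz")));W=pts(t)
for nm,(u,v) in dict(fin=(647,355),cup=(381,170),pot=(565,195),plug=(518,450),wr=(415,446)).items():
    a,b=int(v*.7),int(u*.7);print(nm,np.round(W0[a,b],3),np.round(W[a,b],3))
```

```text
t 44.2 q [-0.686  0.66   1.438  0.009  1.049 -0.684] tcp [ 0.5669 -0.3198  0.3196] x [0.007 1.    0.009] y [ 1.    -0.007  0.001] z [ 0.001  0.009 -1.   ] F [ 0.5 -0.6  0.2] gap 0.7975275464808351
top
(array([601.5,  50.9]), 57.3, 63.3, 1.3, 358, 0.0399)
(array([594.9, -51. ]), 58.4, 63.9, -11.4, 348, 0.0402)
(array([ 602.1, -187.2]), 58.1, 65.3, -0.6, 393, 0.0401)
(array([493.4, -57.2]), 57.5, 63.8, 0.7, 359, 0.04)
(array([ 493. , -184.4]), 57.3, 64.8, -0.7, 377, 0.0404)
(array([487.7,  56.7]), 55.1, 62.3, 1.4, 327, 0.0399)
scene
(array([ 493.5, -187.7]), 62.0, 72.1, 2.9, 265, 0.0394)
(array([ 602.4, -189.1]), 61.8, 71.4, -0.9, 281, 0.0399)
(array([493.9, -60.3]), 63.8, 68.3, -0.9, 281, 0.0393)
(array([595.5, -52.8]), 59.8, 68.7, -10.9, 313, 0.0397)
(array([487.9,  54.7]), 62.9, 70.0, 0.2, 327, 0.0395)
(array([601.6,  48.9]), 61.8, 68.2, 0.8, 355, 0.0393)
fin [ 0.511 -0.343  0.055] [ 0.511 -0.342  0.056]
cup [0.758 0.06  0.152] [0.758 0.06  0.151]
pot [ 0.73  -0.2    0.137] [ 0.73  -0.2    0.138]
plug [ 0.361 -0.154  0.03 ] [ 0.362 -0.153  0.034]
wr [0.36  0.003 0.007] [0.36  0.003 0.009]
```

View pics/fin.png

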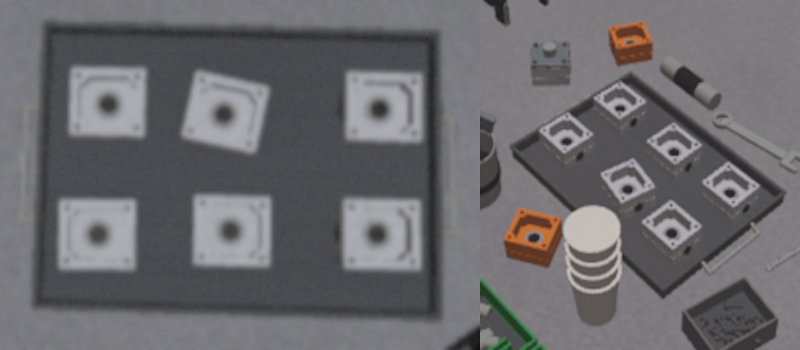

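```bash
python3 -c "
from h import *
print(sign_off())"
```

```text
the job is handed in; nothing more can be done
None
```

I handed the job in at 44 s of the 72 s allowed. All six housings lie flat on the tray floor in one layer, open side up, but the one I turned over slipped during the first attempt.

**What I did:** I lifted the two top housings off and set them down on the left side of the tray. I slid two of the floor housings apart and left one where it was. The tool can't tilt, so I turned the upside-down housing over with a lightly set grip, pivoting it in steps against the tray floor and rim.

**Last checks:**
- **Flat and upright:** in the top view all six rims are at z ≈ 40 mm, and the pictures show all six open side up.
- **Spacing:** the smallest gap I worked out between neighbours is about 33 mm, against the 25 mm required.
- **Bystanders:** the five I re-measured (finished unit, cups, pot, plug gauge, wrench) read within 1–4 mm of their start, within measurement noise. I didn't re-measure the screwdriver and bolt tub. The tub looks undisturbed in the last picture, where only part of the screwdriver shows.
- **Robot:** it was clear of everything at hand-in.

**What went wrong:**
- **Slip:** on the first try at turning it over, the housing slipped from the pads at about 40–45° of tilt. It fell back flat onto the tray floor, so it was not under control at that moment. I changed the method and repeated the turn.
- **Later slides:** it later slid about 8–10 mm down through the pads onto the floor while standing on its side. It also settled the last 14° or so to upright between the loosely set pads.

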